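Take the bayonet inlet head off an aerosol monitor

TASK

Take the inlet head off the blue aerosol monitor: push its red release button fully in, twist the head anticlockwise (seen from above) about a quarter turn until you feel its stop, and lift it straight off. Work gently, never forcing the mount or the button, then stand the head upright in the white tray, let go of it, and leave the other things on the bench where they are.

Things in the scene. Friction and masses are not known exactly. Their poses are not given: they have to be found in the camera images.
- monitor: Blue box-shaped aerosol monitor fixed to the bench, 200 x 240 x 100 mm (x, y, z); origin at the centre of its underside, z up; its flat top (deck) is 100 mm up. On the deck: a round aluminium bayonet mount, 68 mm across and 14 mm high, with the inlet head in it, and the red release button 70 mm from the mount's axis towards the monitor's -y.
- mount_axis (a point): Point on the mount's vertical axis at deck height; axes as the monitor's. The slots that let the head's lugs out are hidden under its flange and differ in direction each time: turning anticlockwise from above (+z), a firm stop comes 1.2 to 1.7 rad from the locked direction; the lugs can rise only in the last 0.17 rad before it. About 1.5 mm of side play.
- release_top (a point): Centre of the flat top of the red round release button, 24 mm across, 22 mm above the deck when out. It goes straight down 8 mm against about 5 N of friction to a firm end, and stays in. A red latch post on the same slide, 42 mm from the mount's axis, blocks the head's yellow ear until the button is in.
- release (a joint): Travel of the release button: 0 out (locked), 0.008 m fully in. It has no return spring.
- head_grip (a point): Centre of the grip block of the loose inlet head; axes along the monitor's while locked. Grey upright block 34 mm wide along its x (grip across this), 48 mm along y, 40 mm high (20 mm above and below this point), on a round flange 72 mm across directly under it. A yellow ear on the flange reaches 47 mm from the axis. Seated, this point is 41 mm above the deck.
- tray: White shallow open tray fixed to the bench, 150 x 150 mm, rim 18 mm high, walls and floor 4 mm thick; origin at the centre of its underside. The head, standing on its foot in it, has its grip centre 42 mm above the bench.
- cassette_center (a point): Bystander: clear and blue round filter cassette, 36 mm across, 16 mm high, lying loose on the monitor's deck near its +x, -y corner; point at its centre.
- bottle_center (a point): Bystander: white bottle with a blue cap, 60 mm across, 150 mm high, standing on the bench; point at half its height.
- screwdriver: Bystander: screwdriver lying on the bench along its x axis; origin at its underside.
- head_foot (a point): Centre of the inlet head's flat foot, 38 mm under head_grip, at the end of a 40 mm spigot with two lugs, 52 mm across them. Whole head 58 mm high, 0.16 to 0.26 kg. In the mount a seal spring pushes up on the foot with about 6 N: the head turns with light friction, lifts up to 3 mm by itself once its lugs are free, and is clear of the mount after rising 12 mm.
Things that resemble listed ones, but are neither listed nor needed, are in the scene too. Of the things that look like the part that bears head_grip, the smallest one is meant.

How it is judged:
By the outcome, as a careful person would: the job done as asked, in the order asked, and still so for the second after the job is handed in, with the robot touching nothing.
It also fails if it takes over 72 s, if anything falls off the work surface, if the arm or the gripper's body presses on something with over 40 N, if the wrist force passes 120 N, or if a joint passes its speed limit or range.

ROBOT

A 6-joint arm with a two-finger parallel gripper is mounted at the origin on the work surface. World frame = base frame: x ahead of the robot, y to its left, z up, the work surface at z = 0. Lengths are in m, angles in rad, forces in N, time in s.
With the tool pointing down it reaches from about 0.275 to 0.825 m from the base axis. Payload 4.9 kg.
Tool frame: the origin (TCP) lies midway between the tips of the shut fingers; the grasp point (between the pads) lies 19 mm behind it; z points along the fingers, y is the direction in which the jaws open and shut (so a half turn about z gives the same grasp; the last joint's range is limited). The gripper opens to 85 mm and grips with 20 to 120 N. Pads are 22 mm wide; open, the fingers measure 114 mm over their backs; the gripper's body (76 mm by 85 mm) begins 54 mm behind the grasp point. The pads swing forward as they close: fully open they stand 13 mm farther back than shut.
Start: joints at [-1.345, 0.326, -0.193, 1.052, 0, 1.437], TCP at [0.194, -0.515, 0.206] pointing down, gripper open.
Joint ranges: [-2.65, 2.65], [-0.97, 1.79], [-1.3, 1.35], [-1.93, 2.1], [-1.47, 1.37], [-3.14, 3.14]. Speed limits (rad/s): [2.57, 2.57, 3.14, 3.14, 3.14, 3.14].

INTERFACE

Orientations are given as [roll, pitch, yaw] about the fixed x, y, z axes, in that order (R = Rz(yaw) Ry(pitch) Rx(roll)).
In Python, from bench import env gives the robot as it stands.
- The arm moves only by the shell command python3 -m handwheel 'ROWS' [FORCE]. ROWS is JSON, one flat list of numbers, 7 for each row, row after row: the turn, a rotation vector about the tool's x, y, z in rad, then the shift along the tool's x, y, z in mm, then the closure, from 0 (fully open) to 1 (shut). A call has 1 to 20 rows; each row shifts and turns the pose as measured when the row begins, along the tool's axes as they then stand; what a row does not reach is not made up. A row lasts 1/12 s, in which the tool goes at most 41.7 mm and 7.16 degrees, less where a joint would pass 70% of its speed; a pose out of reach is approached as far as the arm can. A call is refused whole if a number of a shift passes 41.7 or a number of a turn 0.125, either way. A call with a gripper value outside its range is refused whole. The fingers move at their own pace and stop on an object; FORCE is the grip in N (left out, the last holds). Time passes only in rows, so rows that do not move let the fingers close. It gives the time, the measured TCP pose, the force and the opening at its end, in the units of the state.
- env.observe(): the state, without advancing time (a new reading comes with each control period).
- env.get_image(name): name is "scene" or "top" or "wrist"; returns the picture (384x512x3 uint8, red, green, blue); there is no depth.
- env.camera_model(name): a dict with "mtx" (3x3 intrinsics, pixels), "rvec" (rotation vector, rad) and "tvec" (3), from world to camera coordinates, as OpenCV has them; the wrist camera has in their place "tool_from_camera" (4x4, takes a point from camera to tool coordinates, whose origin is the TCP and whose axes are the flange's). Camera axes: x right, y down, z forward; pixel columns grow to the right and rows downward; lengths in m; the calibration is good to about 2 mm. A picture is of the moment at which its call begins: read the wrist's pose just before it. camera_model takes no time and is no camera call.
- env.finish_job(): hands the job in, once; it reports no verdict.
The state is a dict: "clock": time; "qpos": joint angles; "dq": joint speeds; "tau": joint torques, N m; "tool_pos": TCP position; "tcp_rot": TCP orientation; "wrist_force": force on the tool from outside, world axes, zero at the start; "ft_torque": the same for the moment, N m; "gripper_width": finger opening in m.
Only numpy, scipy, OpenCV 4.12 (cv2) and the standard library are available. Lean on these libraries where they do the work, as an engineer would, in place of code of your own. Each camera call takes 0.05 s, during which the arm holds its last target.

## Working session

There is one attempt and no reset: what is moved stays moved. The work goes in short steps, Python scripts to look and compute and a shell command to move; the robot and the scene stay as the last step left them, time stands still between calls to the robot, and variables do not carry over. Pictures are saved under pics/ and viewed, and the job is handed in when it is done.

```bash
mkdir -p pics; ls; cat > h.py <<'E'
import numpy as np,cv2
from bench import env
def snap(n,f):
    im=env.get_image(n); cv2.imwrite('pics/'+f,im[:,:,::-1]); return im
def ray(n,u,v,z):
    m=env.camera_model(n);R=cv2.Rodrigues(np.array(m['rvec'],float))[0];t=np.array(m['tvec'],float).ravel()
    c=-R.T@t;d=R.T@np.linalg.inv(np.array(m['mtx']))@np.array([u,v,1.]);return c+d*(z-c[2])/d[2]
def proj(n,P):
    m=env.camera_model(n);return cv2.projectPoints(np.array(P,float).reshape(-1,1,3),np.array(m['rvec'],float),np.array(m['tvec'],float),np.array(m['mtx']),None)[0].reshape(-1,2)
E
python3 - <<'E'
from h import *
s=env.observe();print({k:np.round(v,3).tolist() for k,v in s.items()})
for n in ['scene','top','wrist']: snap(n,n+'0.png')
for n in ['scene','top','wrist']: print(n,{k:np.round(v,3).tolist() for k,v in env.camera_model(n).items()})
E
```

```text
pics
{'clock': 0.0, 'qpos': [-1.345, 0.327, -0.194, 1.052, -0.0, 1.437], 'dq': [0.002, 0.0, 0.001, 0.001, -0.002, 0.001], 'tau': [-0.002, -44.34, 26.244, 0.015, -0.0, 0.0], 'tool_pos': [0.194, -0.514, 0.205], 'tcp_rot': [-3.14, -0.0, 0.36], 'wrist_force': [0.601, 0.861, -0.212], 'ft_torque': [0.049, 0.031, 0.028], 'gripper_width': 0.085}
scene {'mtx': [[436.275, 0.0, 251.164], [0.0, 436.275, 189.858], [0.0, 0.0, 1.0]], 'rvec': [2.306, 0.809, -0.327], 'tvec': [-0.415, -0.141, 1.586]}
top {'mtx': [[414.156, 0.0, 250.091], [0.0, 414.156, 190.909], [0.0, 0.0, 1.0]], 'rvec': [2.166, -2.209, 0.055], 'tvec': [0.008, 0.552, 1.408]}
wrist {'mtx': [[280.937, 0.0, 253.885], [0.0, 280.937, 190.158], [0.0, 0.0, 1.0]], 'tool_from_camera': [[-0.0, -0.947, -0.322, 0.083], [1.0, -0.0, -0.0, 0.0], [0.0, -0.322, 0.947, -0.167], [0.0, 0.0, 0.0, 1.0]]}
```

View pics/top0.png

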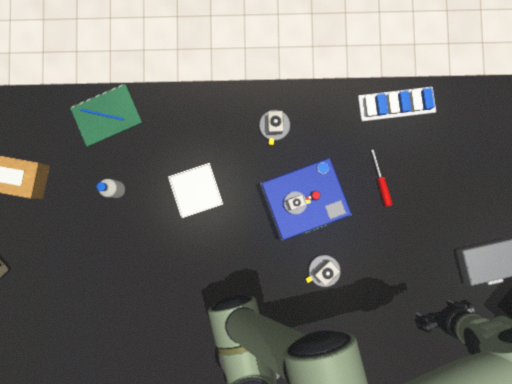

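View pics/scene0.png

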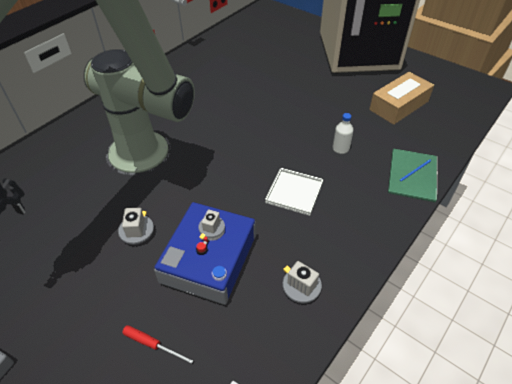

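View pics/wrist0.png

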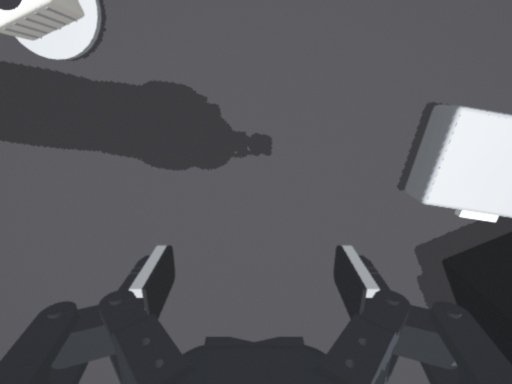

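Candidates for the head: (275,123) on bench, large; (325,271) on bench, large; (296,203) in the mount on the blue monitor, the smallest. I choose the last one and check it in a close crop while I measure.

```bash
python3 - <<'E'
from h import *
t=cv2.imread('pics/top0.png');s=cv2.imread('pics/scene0.png')
a=cv2.resize(t[150:250,250:360],(440,400),interpolation=cv2.INTER_CUBIC)
b=cv2.resize(s[195:305,150:260],(400,400),interpolation=cv2.INTER_CUBIC)
a=cv2.resize(a,(400,400)); cv2.imwrite('pics/crop1.png',np.hstack([a,b]))
def comps(n,im,name,lo,hi,mn=8):
    hsv=cv2.cvtColor(im,cv2.COLOR_BGR2HSV);m=cv2.inRange(hsv,lo,hi)
    k,l,st,c=cv2.connectedComponentsWithStats(m)
    for i in range(1,k):
        if st[i,4]>mn: print(n,name,np.round(c[i],1),st[i])
    return m
for n,im in(('top',t),('scene',s)):
    comps(n,im,'red',(0,150,90),(8,255,255)); comps(n,im,'yel',(20,120,120),(35,255,255),4)
    m=comps(n,im,'blue',(112,120,60),(130,255,255),200)
    hsv=cv2.cvtColor(im,cv2.COLOR_BGR2HSV)
    comps(n,im,'white',(0,0,225),(180,30,255),200)
m=cv2.inRange(cv2.cvtColor(t,cv2.COLOR_BGR2HSV),(112,120,60),(130,255,255))
c=max(cv2.findContours(m,0,2)[0],key=cv2.contourArea);r=cv2.minAreaRect(c);print(r)
for p in cv2.boxPoints(r): print(p,ray('top',*p,0.1))
m=cv2.inRange(cv2.cvtColor(t,cv2.COLOR_BGR2HSV),(0,0,200),(180,40,255));m[:, :160]=0;m[:,230:]=0;m[:150]=0
c=max(cv2.findContours(m,0,2)[0],key=cv2.contourArea);r=cv2.minAreaRect(c);print('tray',r)
for p in cv2.boxPoints(r): print(p,ray('top',*p,0.018))
print(ray('top',*r[0],0.018))
E
```

```text
top red [384.8 191.6] [378 177  14  30 210]
top yel [270.8 141.6] [268 139   6   6  30]
top yel [307.9 200.9] [307 200   3   3   8]
top yel [308.4 279.2] [306 276   6   7  32]
top blue [304.3 198.1] [ 262  158   89   82 3552]
top white [32.7 47.7] [   0    0   76   84 3982]
top white [59.4  8.7] [ 44   0  32  19 583]
top white [288.9  40.3] [   77     0   435    83 31321]
top white [193.2   7.3] [178   0  32  16 497]
top white [327.6   5.8] [312   0  33  13 409]
top white [462.7   4.2] [447   0  33  10 308]
top white [59.5 35. ] [ 44  20  32  31 991]
top white [ 3.9 68.3] [  0  54   9  30 264]
top white [391.1 105.3] [359  89  76  31 554]
top white [195.3 190.2] [ 170  163   52   54 1782]
top white [ 10.7 175.6] [  0 167  24  18 334]
scene red [216.6   5.1] [210   0  17  13  89]
scene red [205.2 238.5] [204 237   3   4  10]
scene red [201.1 247.1] [197 243   9   9  63]
scene red [140.2 336.7] [123 326  37  23 391]
scene yel [143.8 212.8] [142 211   5   5  19]
scene yel [201.9 235.9] [200 234   5   5  18]
scene yel [286.5 268.7] [283 265   8   8  35]
scene blue [210. 248.] [ 155  202 
[... 1028 characters left out ...]
95703125, 198.4759979248047), (61.900238037109375, 73.9969482421875), 69.59011840820312)
[260.6266  182.37149] [ 0.5739678  -0.03783366  0.1       ]
[329.97815 156.56625] [ 0.65341428 -0.26467551  0.1       ]
[351.56482 214.5805 ] [ 0.46408793 -0.32823778  0.1       ]
[282.21326 240.38574] [ 0.38573253 -0.10320473  0.1       ]
tray ((195.05001831054688, 190.15000915527344), (43.323204040527344, 43.639427185058594), 71.56504821777344)
[167.50002 176.5    ] [0.60723157 0.28118849 0.018     ]
[208.90001 162.70001] [0.65212528 0.13769357 0.018     ]
[222.60002 203.80002] [0.50936473 0.09261376 0.018     ]
[181.20003 217.6    ] [0.46489687 0.23528495 0.018     ]
[0.55817524 0.18666431 0.018     ]
```

View pics/crop1.png

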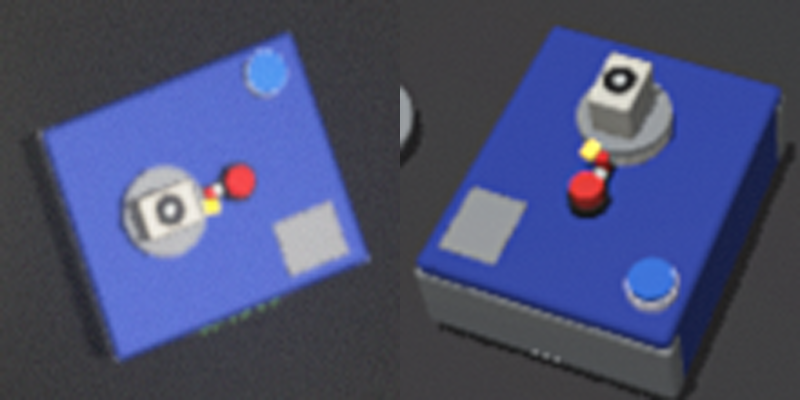

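The crop confirms it: small head in the mount, ear at the red latch post, button at top-image (315.7,195.3), head ring at (296.8,202.5); scene-image button at (201.7,246.7), ring at (210.5,216.7).

```bash
python3 - <<'E'
from h import *
b1=ray('top',315.7,195.3,.122);b2=ray('scene',201.5,246.2,.122)
h1=ray('top',296.7,202.5,.161);h2=ray('scene',210.5,216.7,.161)
print(b1,b2,h1,h2, b1-h1,b2-h2)
d=(b1-h1+b2-h2)[:2]; print(np.linalg.norm(d)/2, 'yaw',np.arctan2(-d[1],-d[0])-np.pi/2)
# tray from scene
s=cv2.imread('pics/scene0.png')
print(ray('scene',294.9,191.3,.009),ray('top',195.2,190.2,.009))
E
```

```text
[ 0.52750836 -0.21145306  0.122     ] [ 0.53609187 -0.20940594  0.122     ] [ 0.50473057 -0.1464973   0.161     ] [ 0.51080711 -0.14163195  0.161     ] [ 0.02277779 -0.06495576 -0.039     ] [ 0.02528476 -0.06777398 -0.039     ]
0.07058185350799788 yaw 0.34742076434945357
[0.56634204 0.18844136 0.009     ] [0.5585598  0.18741417 0.009     ]
```

```bash
python3 -m handwheel '[0,0,0,15,-7,-15,0, 0,0,0,30,-13,-15,0, 0,0,0,30,-13,-15,0, 0,0,0,30,-13,-15,0, 0,0,0,30,-13,-10,0, 0,0,0,30,-13,-10,0, 0,0,0,30,-13,-5,0, 0,0,0,30,-13,-5,0, 0,0,0,30,-13,0,0, 0,0,0,30,-13,0,0, 0,0,0,30,-13,0,0, 0,0,0,30,-13,0,0, 0,0,0,30,-13,0,0, 0,0,0,30,-13,0,0, 0,0,0,16,-7,0,0, 0,0,0,0,0,0,0]'; python3 -m handwheel '[0,0,-0.119,0,0,0,0, 0,0,-0.119,0,0,0,0, 0,0,-0.119,0,0,0,0, 0,0,-0.119,0,0,0,0, 0,0,-0.119,0,0,0,0, 0,0,-0.119,0,0,0,0, 0,0,-0.119,0,0,0,0, 0,0,-0.119,0,0,0,0, 0,0,-0.119,0,0,0,0, 0,0,-0.119,0,0,0,0, 0,0,-0.119,0,0,0,0, 0,0,-0.119,0,0,0,0, 0,0,-0.119,0,0,0,0, 0,0,0,0,0,0,1, 0,0,0,0,0,0,1, 0,0,0,0,0,0,1, 0,0,0,0,0,0,1, 0,0,0,0,0,0,1, 0,0,0,0,0,0,1]' 40
```

```text
clock: 1.48
tool_pos: [0.5372, -0.18, 0.296]
tcp_rot: [-3.133, -0.001, 0.353]
wrist_force: [0.1, 0.2, -0.6]
gripper_width: 0.0858
clock: 3.07
tool_pos: [0.5267, -0.1863, 0.2906]
tcp_rot: [-3.129, -0.016, 1.96]
wrist_force: [-0.8, -0.3, 0.1]
gripper_width: 0.0123
```

```bash
cat >> h.py <<'E'
from scipy.spatial.transform import Rotation as Ro
def wpose():
    s=env.observe();T=np.eye(4);T[:3,:3]=Ro.from_euler('xyz',s['tcp_rot']).as_matrix();T[:3,3]=s['tool_pos'];return T
def wray(T,u,v,z):
    m=env.camera_model('wrist');C=T@np.array(m['tool_from_camera'])
    d=C[:3,:3]@np.linalg.inv(np.array(m['mtx']))@np.array([u,v,1.]);c=C[:3,3];return c+d*(z-c[2])/d[2]
def totool(T,P): return (np.linalg.inv(T)@np.append(P,1))[:3]*1000
E
python3 - <<'E'
from h import *
T=wpose();np.save('T1.npy',T);print(np.round(T,3));snap('wrist','w1.png');snap('top','t1.png');print(env.observe()['gripper_width'],env.observe()['tool_pos'],env.observe()['tcp_rot'])
E
```

```text
[[-0.379  0.925 -0.018  0.527]
 [ 0.925  0.38   0.01  -0.186]
 [ 0.016 -0.013 -1.     0.291]
 [ 0.     0.     0.     1.   ]]
0.00029742310122587035 [ 0.52675024 -0.18628545  0.29057248] [-3.12884409 -0.01561676  1.96063833]
```

View pics/w1.png

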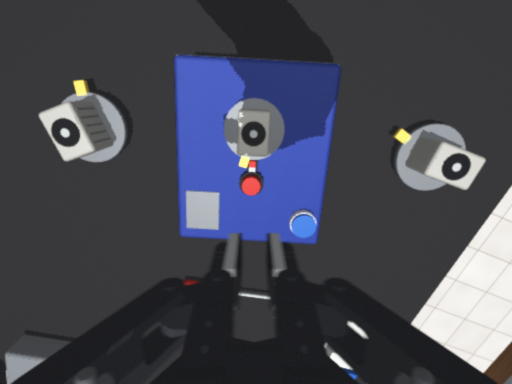

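Wrist view: button (251,185), head ring (254,134), flange around (254,129), monitor corners ≈(177,57),(338,66),(317,243),(180,236).

```bash
python3 - <<'E'
from h import *
T=np.load('T1.npy');im=cv2.imread('pics/w1.png');hsv=cv2.cvtColor(im,cv2.COLOR_BGR2HSV)
m=cv2.inRange(hsv,(0,150,100),(8,255,255))|cv2.inRange(hsv,(172,150,100),(180,255,255))
k,l,st,c=cv2.connectedComponentsWithStats(m)
for i in range(1,k):
    if st[i,4]>15: print('red',c[i],st[i])
pts={'TL':(177,57),'TR':(338,66),'BR':(317,243),'BL':(180,236)}
P={k:wray(T,*v,.1) for k,v in pts.items()}
for k,v in P.items(): print(k,v)
x=(P['TR']-P['TL']+P['BR']-P['BL']);y=(P['TL']-P['BL']+P['TR']-P['BR']);print(np.linalg.norm(x)/2,np.linalg.norm(y)/2,'yaw',np.arctan2(x[1],x[0]),np.arctan2(-y[0],y[1]))
print('ctr',sum(P.values())/4)
print('but',wray(T,251,185,.122),'ring',wray(T,254,134,.161),'flange',wray(T,254,129.5,.121),'ear',wray(T,244,161,.121))
cv2.imwrite('pics/c2.png',cv2.resize(im[90:260,170:350],(720,680))[:600])
E
```

```text
red [252.20512821 163.43589744] [249 161   7   6  39]
red [250.68989547 185.19163763] [242 176  19  19 287]
red [188.96666667 282.26666667] [185 281  10   4  30]
TL [ 0.39353119 -0.10365021  0.1       ]
TR [ 0.57132268 -0.0413757   0.1       ]
BR [ 0.6514905  -0.25910826  0.1       ]
BL [ 0.46736122 -0.32397983  0.1       ]
0.19180248512566386 0.23217117082107994 yaw 0.3378406477462758 0.33804907911716
ctr [ 0.5209264 -0.1820285  0.1      ]
but [ 0.53000158 -0.20876176  0.122     ] ring [ 0.50821699 -0.14463032  0.161     ] flange [ 0.50757417 -0.14426459  0.121     ] ear [ 0.51063676 -0.18392421  0.121     ]
```

View pics/c2.png

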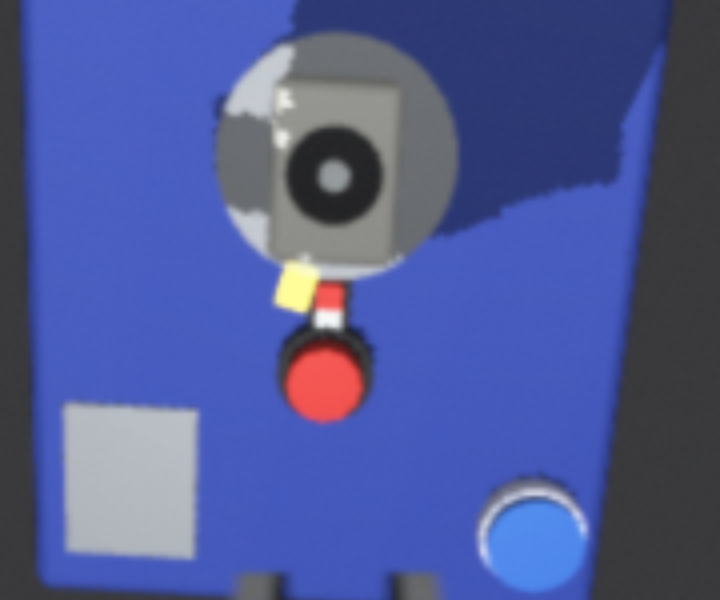

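```bash
cat >> h.py <<'E'
def plan(P,yaw):
    T=wpose();R=Ro.from_euler('xyz',[np.pi,0,yaw]).as_matrix()
    s=env.observe();print('pos',np.round(s['tool_pos'],4),'rpy',np.round(s['tcp_rot'],4),'F',np.round(s['wrist_force'],1),'M',np.round(s['ft_torque'],2),'w',round(s['gripper_width'],4),'q',np.round(s['qpos'],2))
    print('turn',np.round(Ro.from_matrix(T[:3,:3].T@R).as_rotvec(),4),'shift',np.round(T[:3,:3].T@(np.array(P)-T[:3,3])*1000,1),'shift(after turn)',np.round(R.T@(np.array(P)-T[:3,3])*1000,1))
E
python3 -c "
from h import *
plan([.5305,-.2098,.145],1.907)"
```

```text
pos [ 0.5268 -0.1863  0.2906] rpy [-3.1288 -0.0156  1.9606] F [-0.3 -0.2  0.2] M [-0.03 -0.01 -0.  ] w 0.0003 q [-0.47  0.32  0.02  1.29  0.    0.71]
turn [-0.0132 -0.0153  0.0537] shift [-25.4  -3.6 145.3] shift(after turn) [-23.4  -4.2 145.6]
```

```bash
python3 -m handwheel '[-0.013,-0.015,0.054,0,0,0,1, 0,0,0,-23.4,-4.2,0,1, 0,0,0,0,0,20,1, 0,0,0,0,0,25,1, 0,0,0,0,0,25,1, 0,0,0,0,0,25,1, 0,0,0,0,0,20,1, 0,0,0,0,0,10,1, 0,0,0,0,0,5,1, 0,0,0,0,0,0,1, 0,0,0,0,0,0,1]'; python3 - <<'E'
from h import *
plan([.5305,-.2098,.13],1.907)
T=wpose();np.save('T2.npy',T);im=snap('wrist','w2.png');snap('top','t2.png')
im2=snap('scene','s2.png')
print(proj('scene',[.5305,-.2098,.122]))
cv2.imwrite('pics/s2c.png',cv2.resize(im2[190:310,150:270,::-1],(600,600),interpolation=cv2.INTER_CUBIC))
E
```

```text
clock: 4.08
tool_pos: [0.5329, -0.211, 0.1572]
tcp_rot: [3.137, 0.004, 1.902]
wrist_force: [-0.2, -0.6, -0.2]
gripper_width: -0.0001
pos [ 0.5329 -0.211   0.1572] rpy [3.1375 0.0043 1.9022] F [-0.2 -0.6 -0.2] M [-0.02 -0.01 -0.02] w -0.0001 q [-0.51  0.4  -0.21  0.95  0.    0.73]
turn [ 0.0041  0.0043 -0.0048] shift [ 2.  -2.  27.2] shift(after turn) [ 1.9 -1.9 27.2]
[[199.86896332 245.20779993]]
```

View pics/w2.png

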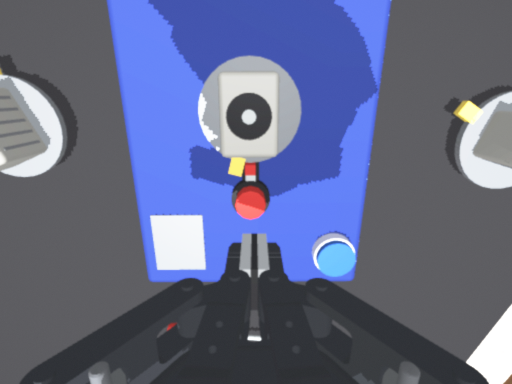

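View pics/s2c.png

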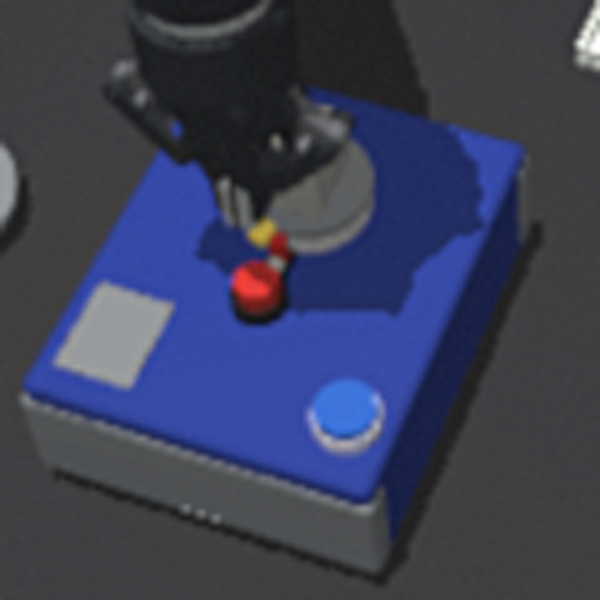

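Wrist view: shut fingertips at about (255,236), button top centre (251,203), ring (249,116). I re-measure from here.

```bash
python3 - <<'E'
from h import *
T=np.load('T2.npy')
im=cv2.imread('pics/w2.png');hsv=cv2.cvtColor(im,cv2.COLOR_BGR2HSV)
m=cv2.inRange(hsv,(0,150,100),(8,255,255))|cv2.inRange(hsv,(172,150,100),(180,255,255));m[:185]=0;m[225:]=0
c=max(cv2.findContours(m,0,2)[0],key=cv2.contourArea);print(cv2.fitEllipse(c),cv2.boundingRect(c))
cv2.imwrite('pics/c3.png',cv2.resize(im[50:250,180:320],(420,600)))
m=env.camera_model('wrist');C=np.linalg.inv(np.array(m['tool_from_camera']))[:3]@np.array([0,0,0,1]);p=np.array(m['mtx'])@C;print('tcp px',p[:2]/p[2])
B=wray(T,251,203.5,.122);H=wray(T,249,116,.161);print('but',B,'ring',H,'flange',wray(T,250,109.5,.121),np.linalg.norm((B-H)[:2]),np.arctan2(*(B-H)[:2]*[1,-1]))
plan([B[0],B[1],.124],1.907)
E
```

```text
((250.79916381835938, 197.8947296142578), (22.01200294494629, 32.50606155395508), 104.71976470947266) (235, 186, 31, 25)
tcp px [253.68776466 227.64027781]
but [ 0.53012914 -0.2087697   0.122     ] ring [ 0.50719564 -0.14429861  0.161     ] flange [ 0.50698606 -0.14292871  0.121     ] 0.06842855606520104 0.3417593249422238
pos [ 0.5335 -0.2113  0.158 ] rpy [3.1362 0.0057 1.9023] F [-0.6  0.1 -0.1] M [ 0.01 -0.02 -0.03] w 0.0001 q [-0.51  0.4  -0.21  0.95  0.    0.73]
turn [ 0.0054  0.0057 -0.0047] shift [ 3.7 -2.6 34. ] shift(after turn) [ 3.6 -2.4 34. ]
```

View pics/c3.png

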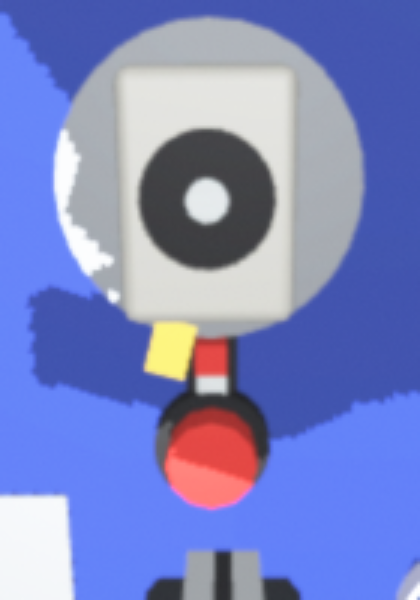

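```bash
python3 -m handwheel '[0.005,0.006,-0.005,3.6,-2.4,12,1, 0,0,0,0,0,10,1, 0,0,0,0,0,6,1, 0,0,0,0,0,3,1, 0,0,0,0,0,0,1]'; python3 -c "
from h import *
plan([.5303,-.2090,.122],1.907)"
```

```text
clock: 4.65
tool_pos: [0.5314, -0.2092, 0.1261]
tcp_rot: [3.139, 0.003, 1.908]
wrist_force: [0.3, -0.7, 0.2]
gripper_width: 0.0002
pos [ 0.5314 -0.2092  0.1261] rpy [3.1387e+00 2.6000e-03 1.9079e+00] F [ 0.3 -0.7  0.2] M [ 0.03 -0.03  0.03] w 0.0002 q [-0.5   0.43 -0.26  0.88  0.    0.73]
turn [0.0029 0.0026 0.0009] shift [ 0.6 -0.9  4.1] shift(after turn) [ 0.6 -0.9  4.1]
```

```bash
python3 -m handwheel '[0,0,0,0.5,-0.9,1.5,1, 0,0,0,0,0,1.5,1, 0,0,0,0,0,1.5,1, 0,0,0,0,0,1.5,1]';python3 -m handwheel '[0,0,0,0,0,1.5,1, 0,0,0,0,0,1.5,1]';python3 -m handwheel '[0,0,0,0,0,1.5,1, 0,0,0,0,0,1.5,1]'
```

```text
clock: 4.98
tool_pos: [0.5303, -0.2091, 0.1196]
tcp_rot: [3.139, 0.002, 1.908]
wrist_force: [-0.2, 0.0, -0.0]
gripper_width: -0.0002
clock: 5.15
tool_pos: [0.5306, -0.2093, 0.1166]
tcp_rot: [3.138, 0.003, 1.908]
wrist_force: [0.7, 0.0, -0.6]
gripper_width: 0.0003
clock: 5.32
tool_pos: [0.5308, -0.2094, 0.1135]
tcp_rot: [3.138, 0.003, 1.908]
wrist_force: [-0.6, 0.0, -0.6]
gripper_width: 0.0002
```

```bash
python3 - <<'E'
from h import *
T=wpose();im=snap('wrist','w3.png');s=snap('scene','s3.png')
a=cv2.resize(im[130:250,190:310,::-1],(400,400),interpolation=cv2.INTER_CUBIC);b=cv2.resize(s[205:285,160:240,::-1],(400,400),interpolation=cv2.INTER_CUBIC)
cv2.imwrite('pics/c4.png',np.hstack([a,b]))
E
```

```text
(no output)
```

View pics/c4.png

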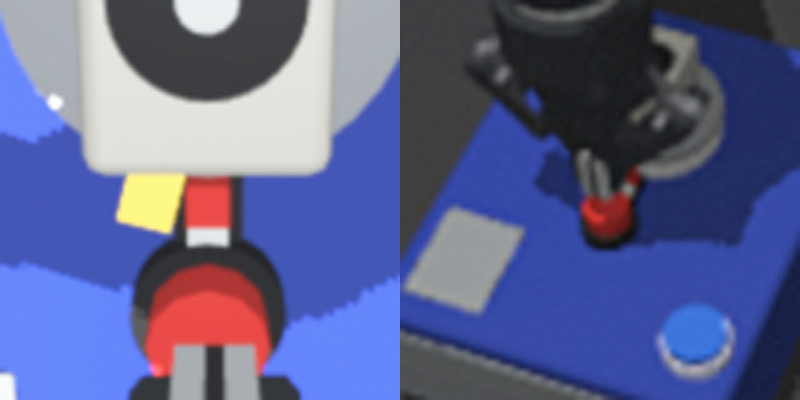

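The wrist force shows no contact, and the crop shows the tips at or just above the button, which is still out. I'll continue gently.

```bash
python3 -m handwheel '[0,0,0,0,0,1,1, 0,0,0,0,0,1,1]';python3 -m handwheel '[0,0,0,0,0,1,1, 0,0,0,0,0,1,1]'
```

```text
clock: 5.58
tool_pos: [0.5308, -0.2094, 0.1114]
tcp_rot: [3.138, 0.003, 1.908]
wrist_force: [0.2, -0.2, -0.1]
gripper_width: -0.0001
clock: 5.75
tool_pos: [0.5309, -0.2094, 0.1093]
tcp_rot: [3.138, 0.003, 1.908]
wrist_force: [-0.3, -0.1, 0.8]
gripper_width: -0.0003
```

```bash
python3 - <<'E'
from h import *
T=wpose();im=snap('wrist','w4.png');s=snap('scene','s4.png')
a=cv2.resize(im[130:250,190:310,::-1],(400,400),interpolation=cv2.INTER_CUBIC);b=cv2.resize(s[205:285,160:240,::-1],(400,400),interpolation=cv2.INTER_CUBIC)
cv2.imwrite('pics/c5.png',np.hstack([a,b]))
print(proj('scene',T[:3,3]),proj('top',T[:3,3]))
# triangulate ring and button with top/wrist/scene pairs using two views
def line(n,u,v):
    a=ray(n,u,v,0);b=ray(n,u,v,.3);return a,(b-a)/np.linalg.norm(b-a)
def wl(T,u,v):
    a=wray(T,u,v,0);b=wray(T,u,v,.25);return a,(b-a)/np.linalg.norm(b-a)
def tri(L):
    A=sum(np.eye(3)-np.outer(d,d) for a,d in L);B=sum((np.eye(3)-np.outer(d,d))@a for a,d in L);return np.linalg.solve(A,B)
T1=np.load('T1.npy');T2=np.load('T2.npy')
for nm,Ls in {'ring':[line('top',296.7,202.5),line('scene',210.5,216.7),wl(T1,254,134),wl(T2,249,116)],'but':[line('top',315.7,195.3),line('scene',201.5,246.2),wl(T1,250.7,185.2),wl(T2,250.5,202.9)]}.items():
    print(nm,tri(Ls),tri(Ls[:2]),tri(Ls[2:]),tri([Ls[0],Ls[2],Ls[3]]))
E
```

```text
[[200.5526911  247.86374457]] [[314.44572538 194.45589168]]
ring [ 0.50766644 -0.14420768  0.1607469 ] [ 0.50748258 -0.14383599  0.16021947] [ 0.50728556 -0.14280182  0.17862481] [ 0.50618082 -0.14308702  0.18206071]
but [ 0.53033503 -0.20999719  0.11723411] [ 0.5303531  -0.20958013  0.11656239] [ 0.53048216 -0.21128834  0.11447678] [ 0.52974651 -0.21217136  0.11282989]
```

View pics/c5.png

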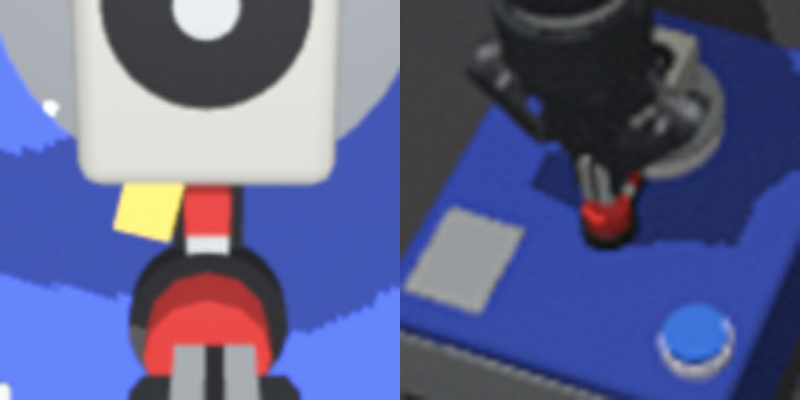

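```bash
python3 -m handwheel '[0,0,0,0,0,1,1, 0,0,0,0,0,1,1]';python3 -m handwheel '[0,0,0,0,0,1,1, 0,0,0,0,0,1,1]';python3 -c "
from h import *
plan([.5303,-.2096,.1],1.907)"
```

```text
clock: 6.02
tool_pos: [0.5309, -0.2094, 0.1073]
tcp_rot: [3.138, 0.003, 1.908]
wrist_force: [-0.3, -0.2, -0.3]
gripper_width: -0.0001
clock: 6.18
tool_pos: [0.5309, -0.2095, 0.1051]
tcp_rot: [3.138, 0.004, 1.908]
wrist_force: [-0.2, 0.3, 0.6]
gripper_width: 0.0002
pos [ 0.5309 -0.2095  0.1051] rpy [3.1378 0.0035 1.9078] F [-0.2  0.3  0.6] M [0.04 0.04 0.01] w 0.0002 q [-0.51  0.45 -0.29  0.83  0.    0.73]
turn [0.0038 0.0035 0.0008] shift [ 0.1 -0.7  5.1] shift(after turn) [ 0.1 -0.7  5.1]
```

```bash
python3 - <<'E'
from h import *
im=snap('wrist','w5.png');s=snap('scene','s5.png')
a=cv2.resize(im[130:250,190:310,::-1],(400,400),interpolation=cv2.INTER_CUBIC);b=cv2.resize(s[225:265,180:220,::-1],(400,400),interpolation=cv2.INTER_CUBIC)
cv2.imwrite('pics/c6.png',np.hstack([a,b]))
print(proj('scene',wpose()[:3,3]))
E
```

```text
[[200.70202967 248.75413801]]
```

View pics/c6.png

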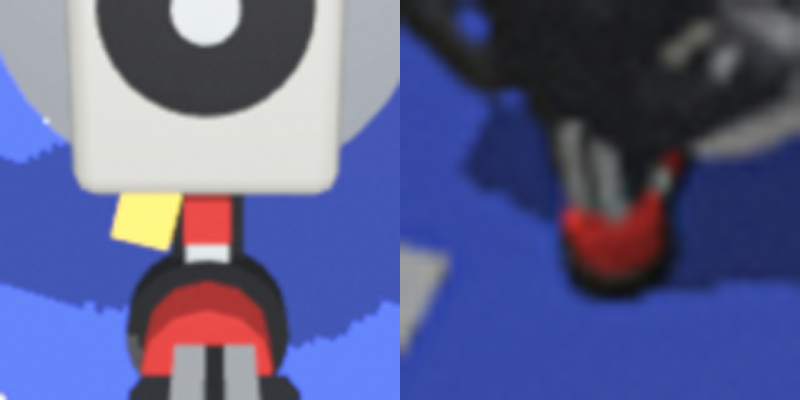

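```bash
python3 -m handwheel '[0,0,0,0,0,1,1, 0,0,0,0,0,1,1]';python3 -m handwheel '[0,0,0,0,0,1,1, 0,0,0,0,0,1,1]';python3 -c "
from h import *
plan([.5303,-.2096,.1],1.907)"
```

```text
clock: 6.45
tool_pos: [0.5309, -0.2095, 0.103]
tcp_rot: [3.138, 0.003, 1.908]
wrist_force: [0.3, -0.6, 0.7]
gripper_width: -0.0005
clock: 6.62
tool_pos: [0.531, -0.2095, 0.1008]
tcp_rot: [3.138, 0.004, 1.908]
wrist_force: [-0.0, 0.1, 0.5]
gripper_width: 0.0002
pos [ 0.531  -0.2095  0.1008] rpy [3.1378 0.0035 1.9078] F [-0.   0.1  0.5] M [-0.02  0.03  0.02] w 0.0002 q [-0.51  0.45 -0.29  0.82  0.    0.73]
turn [0.0038 0.0035 0.0008] shift [ 0.1 -0.7  0.8] shift(after turn) [ 0.1 -0.7  0.8]
```

```bash
python3 - <<'E'
from h import *
im=snap('wrist','w6.png');s=snap('scene','s6.png')
a=cv2.resize(im[130:250,190:310,::-1],(400,400),interpolation=cv2.INTER_CUBIC);b=cv2.resize(s[225:265,180:220,::-1],(400,400),interpolation=cv2.INTER_CUBIC)
cv2.imwrite('pics/c7.png',np.hstack([a,b]))
s0=cv2.imread('pics/scene0.png');cv2.imwrite('pics/c7b.png',np.hstack([cv2.resize(s0[225:265,180:220],(400,400),interpolation=cv2.INTER_CUBIC),cv2.resize(im[:,:,::-1],(400,300)).copy()[0:300].__class__ and cv2.copyMakeBorder(cv2.resize(im[:,:,::-1],(400,300)),0,100,0,0,0)]))
E
```

```text
(no output)
```

View pics/c7.png

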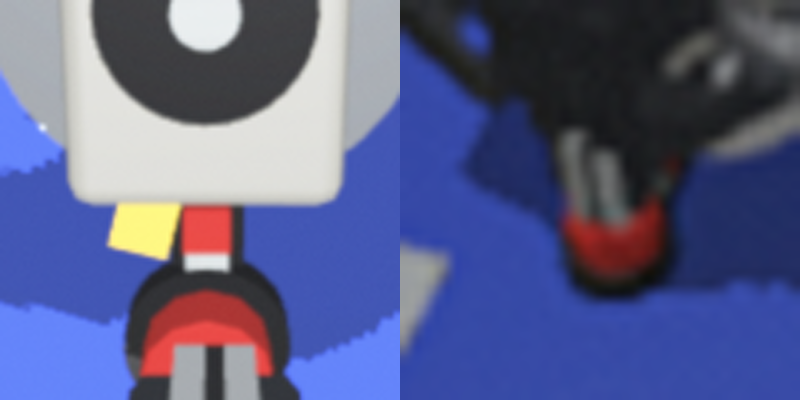

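View pics/c7b.png

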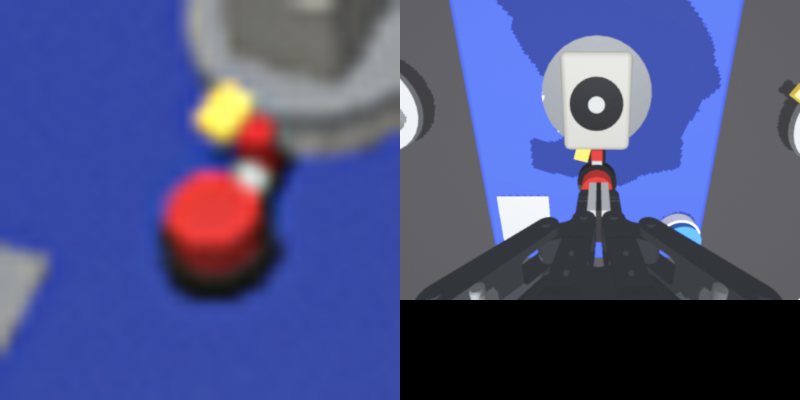

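```bash
python3 -m handwheel '[0,0,0,0,0,1,1]';python3 -m handwheel '[0,0,0,0,0,1,1]';python3 -m handwheel '[0,0,0,0,0,1,1]'
```

```text
clock: 6.8
tool_pos: [0.531, -0.2095, 0.0998]
tcp_rot: [3.138, 0.003, 1.908]
wrist_force: [-0.2, -0.7, 0.1]
gripper_width: -0.0001
clock: 6.88
tool_pos: [0.531, -0.2095, 0.0988]
tcp_rot: [3.138, 0.004, 1.908]
wrist_force: [1.4, 0.3, -0.1]
gripper_width: 0.0003
clock: 6.97
tool_pos: [0.531, -0.2095, 0.0977]
tcp_rot: [3.138, 0.004, 1.908]
wrist_force: [-0.5, -0.5, 0.3]
gripper_width: 0.0001
```

```bash
python3 -m handwheel '[0,0,0,0,0,1,1]';python3 -m handwheel '[0,0,0,0,0,1,1]';python3 -m handwheel '[0,0,0,0,0,1,1]';python3 -m handwheel '[0,0,0,0,0,0,1]'; python3 - <<'E'
from h import *
im=snap('wrist','w7.png');s=snap('scene','s7.png')
a=cv2.resize(im[130:250,190:310,::-1],(400,400),interpolation=cv2.INTER_CUBIC);b=cv2.resize(s[225:265,180:220,::-1],(400,400),interpolation=cv2.INTER_CUBIC)
cv2.imwrite('pics/c8.png',np.hstack([a,b]))
E
```

```text
clock: 7.05
tool_pos: [0.5311, -0.2096, 0.0967]
tcp_rot: [3.138, 0.004, 1.908]
wrist_force: [-0.8, -0.6, 5.4]
gripper_width: 0.0001
clock: 7.13
tool_pos: [0.5311, -0.2096, 0.096]
tcp_rot: [3.138, 0.004, 1.908]
wrist_force: [-2.3, 1.1, 5.2]
gripper_width: 0.0004
clock: 7.22
tool_pos: [0.5311, -0.2095, 0.0953]
tcp_rot: [3.138, 0.004, 1.908]
wrist_force: [-1.7, 0.1, 4.6]
gripper_width: -0.0002
clock: 7.3
tool_pos: [0.531, -0.2095, 0.0953]
tcp_rot: [3.137, 0.004, 1.908]
wrist_force: [-0.1, 0.8, 0.9]
gripper_width: 0.0002
```

View pics/c8.png

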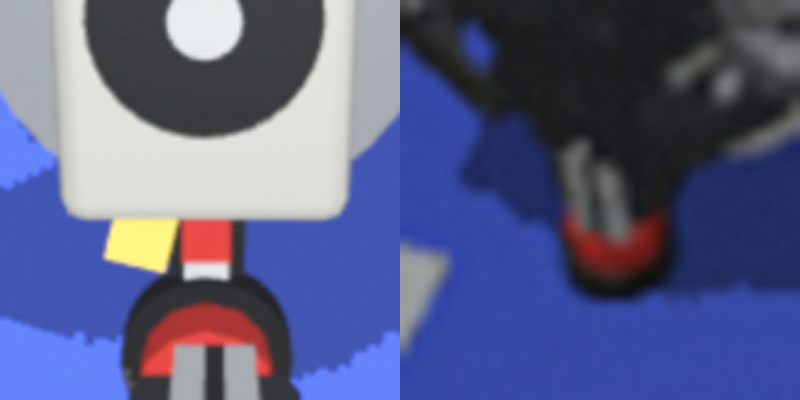

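Contact now: 5 N sliding force from TCP z≈0.097, so the physical tips end well behind the stated TCP. I push on to the end stop.

```bash
python3 -m handwheel '[0,0,0,0,0,1,1, 0,0,0,0,0,1,1]';python3 -m handwheel '[0,0,0,0,0,1,1, 0,0,0,0,0,1,1]';python3 -m handwheel '[0,0,0,0,0,1,1, 0,0,0,0,0,1,1]'
```

```text
clock: 7.57
tool_pos: [0.5312, -0.2096, 0.0937]
tcp_rot: [3.137, 0.004, 1.908]
wrist_force: [-1.7, 1.2, 5.4]
gripper_width: 0.0002
clock: 7.73
tool_pos: [0.5312, -0.2096, 0.0919]
tcp_rot: [3.137, 0.004, 1.908]
wrist_force: [-1.5, 2.3, 5.0]
gripper_width: 0.0002
clock: 7.9
tool_pos: [0.5312, -0.2096, 0.0899]
tcp_rot: [3.137, 0.005, 1.908]
wrist_force: [-0.8, 0.9, 5.4]
gripper_width: 0.0001
```

```bash
python3 -m handwheel '[0,0,0,0,0,1,1]';python3 -m handwheel '[0,0,0,0,0,1,1]'
```

```text
clock: 7.98
tool_pos: [0.5312, -0.2096, 0.0888]
tcp_rot: [3.137, 0.005, 1.908]
wrist_force: [-1.7, 0.8, 4.9]
gripper_width: -0.0003
clock: 8.07
tool_pos: [0.5313, -0.2097, 0.0884]
tcp_rot: [3.137, 0.005, 1.908]
wrist_force: [-4.5, 3.0, 18.1]
gripper_width: 0.0003
```

```bash
python3 -m handwheel '[0,0,0,0,0,-3,1, 0,0,0,0,0,-10,1, 0,0,0,0,0,-20,1, 0,0,0,0,0,-25,1, 0,0,0,0,0,-25,0, 0,0,0,0,0,-15,0, 0,0,0,0,0,-5,0, 0,0,0,0,0,0,0, 0,0,0,0,0,0,0, 0,0,0,0,0,0,0]'; python3 - <<'E'
from h import *
T=wpose();np.save('T8.npy',T);im=snap('wrist','w8.png');s=snap('scene','s8.png')
a=cv2.resize(im[50:250,180:320,::-1],(400,570),interpolation=cv2.INTER_CUBIC);b=cv2.resize(s[225:265,180:220,::-1],(400,400),interpolation=cv2.INTER_CUBIC)
b=cv2.copyMakeBorder(b,0,170,0,0,0);cv2.imwrite('pics/c9.png',np.hstack([a,b]))
plan([.5075,-.1442,.2],1.907)
E
```

```text
clock: 8.9
tool_pos: [0.5301, -0.2091, 0.1932]
tcp_rot: [3.139, 0.002, 1.908]
wrist_force: [0.6, -0.4, -0.7]
gripper_width: 0.072
pos [ 0.5297 -0.2088  0.1928] rpy [3.1399e+00 1.1000e-03 1.9077e+00] F [-0.1  0.5 -0.7] M [ 0.04 -0.05  0.01] w 0.0845 q [-0.51  0.37 -0.16  1.03  0.    0.73]
turn [0.0017 0.0011 0.0007] shift [68.3  0.4 -7.3] shift(after turn) [68.4  0.4 -7.2]
```

View pics/c9.png

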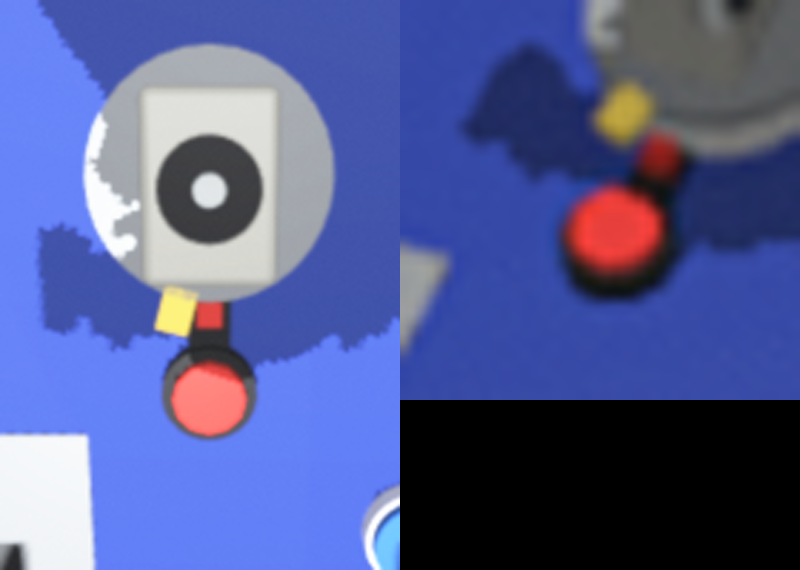

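View pics/w8.png

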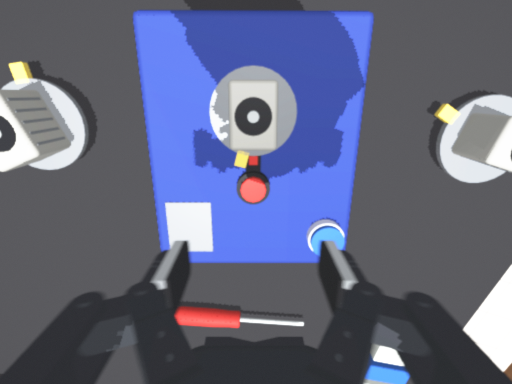

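Button is in: white stripe gone, top sunk. Before grasping I use the known deck rectangle to check where the wrist camera, and so the tool, really is.

```bash
python3 - <<'E'
from h import *
im=cv2.imread('pics/w8.png');T=np.load('T8.npy');m=env.camera_model('wrist')
hsv=cv2.cvtColor(im,cv2.COLOR_BGR2HSV);b=cv2.inRange(hsv,(105,120,60),(130,255,255));b[265:]=0
c=max(cv2.findContours(b,0,2)[0],key=cv2.contourArea)
h=cv2.convexHull(c);q=cv2.approxPolyDP(h,8,True).reshape(-1,2);print(q.tolist())
# refine: fit lines to edges
hh=np.array([p for p in c.reshape(-1,2)],float)
cor=np.array([[135,12],[372,12],[349,263],[161,263]],float)
q=q.astype(float)
if len(q)==4:
    cor=np.array([q[np.argmin(np.linalg.norm(q-k,axis=1))] for k in cor])
obj=np.array([[-.1,.12,0],[.1,.12,0],[.1,-.12,0],[-.1,-.12,0]])
ok,rv,tv=cv2.solvePnP(obj,cor.reshape(-1,1,2),np.array(m['mtx']),None)
R=cv2.Rodrigues(rv)[0];C=-R.T@tv.ravel();print('cam in monitor(deck)',C,'tilt',R[2])
Cw=T@np.array(m['tool_from_camera']);print('cam world',Cw[:3,3],'axis',Cw[:3,2])
e=cv2.projectPoints(obj,rv,tv,np.array(m['mtx']),None)[0].reshape(-1,2)-cor;print(e)
for nm,u,v,z in[('ring',252.5,116.7,.161),('but',253,189.5,.114),('fl',253.5,111,.121)]:print(nm,wray(T,u,v,z))
E
```

```text
[[372, 13], [345, 249], [318, 262], [189, 262], [161, 251], [133, 13]]
cam in monitor(deck) [-0.00075459  0.03857713  0.27029818] tilt [ 8.27610911e-04 -2.70750591e-01 -9.62649174e-01]
cam world [ 0.50215161 -0.13066036  0.3598231 ] axis [ 0.1105179  -0.3055731  -0.94573298]
[[ 0.84095095 -0.23475532]
 [-0.23547045 -1.03239081]
 [-1.71047683  0.42391199]
 [ 0.93859468  1.18840713]]
ring [ 0.50686385 -0.14487896  0.161     ]
but [ 0.52989359 -0.20975007  0.114     ]
fl [ 0.50709454 -0.14318892  0.121     ]
```

```bash
python3 - <<'E'
from h import *
im=cv2.imread('pics/w8.png')
a=cv2.convertScaleAbs(im[225:325,140:370],alpha=1.8,beta=20)
cv2.imwrite('pics/c10.png',cv2.resize(a,(800,348),interpolation=cv2.INTER_CUBIC))
E
```

```text
(no output)
```

View pics/c10.png

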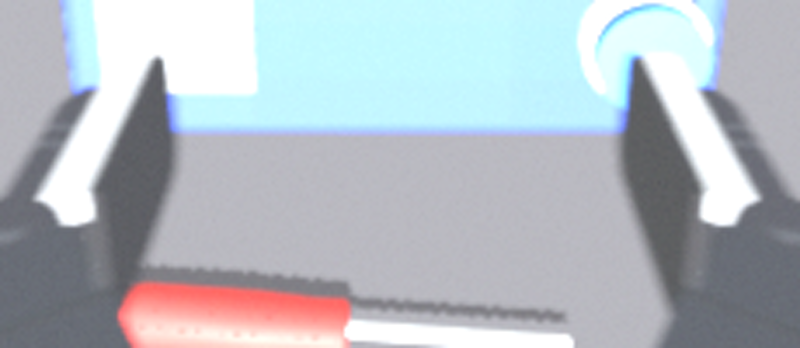

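```bash
python3 -m handwheel '[0,0,0,20,0,0,0, 0,0,0,25,0,0,0, 0,0,0,19,0.4,0,0, 0,0,0,4,0,0,0, 0,0,0,0,0,0,0, 0,0,0,0,0,0,0]'; python3 - <<'E'
from h import *
plan([.5072,-.1443,.15],1.907)
T=wpose();np.save('T9.npy',T);im=snap('wrist','w9.png');s=snap('scene','s9.png');t=snap('top','t9.png')
b=cv2.resize(s[170:270,150:250,::-1],(400,400),interpolation=cv2.INTER_CUBIC)
cv2.imwrite('pics/c11.png',np.hstack([b,cv2.resize(im[:,:,::-1],(400,400))]))
E
```

```text
clock: 9.5
tool_pos: [0.504, -0.1423, 0.1867]
tcp_rot: [-3.136, -0.005, 1.906]
wrist_force: [-0.2, 0.2, 0.2]
gripper_width: 0.0854
pos [ 0.504  -0.1423  0.1867] rpy [-3.1363 -0.0048  1.9058] F [-0.2  0.2  0.2] M [-0.01  0.04  0.01] w 0.0854 q [-0.42  0.3  -0.28  1.   -0.    0.82]
turn [-0.0053 -0.0048 -0.0012] shift [-3.1  2.5 36.6] shift(after turn) [-2.9  2.3 36.7]
```

View pics/c11.png

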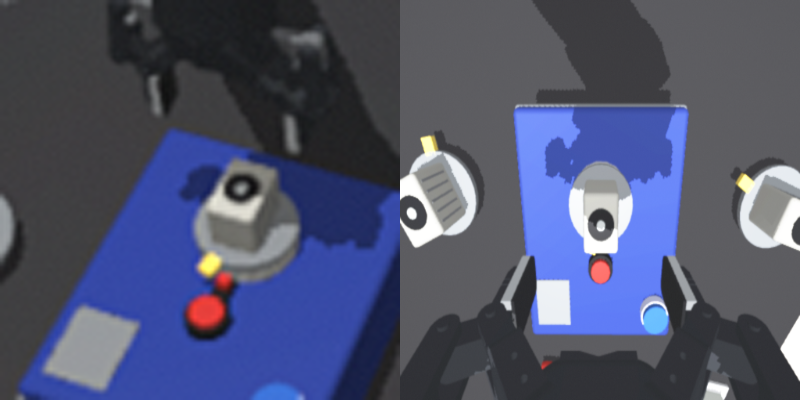

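View pics/w9.png

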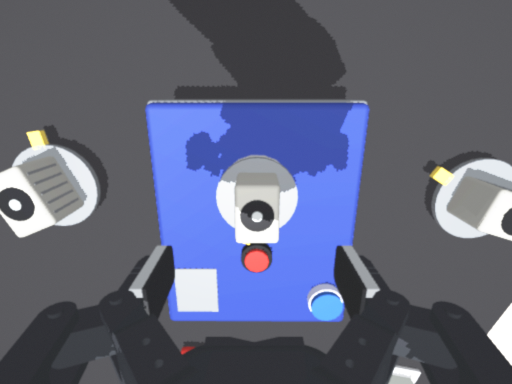

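Full deck visible: corners ≈(149,102),(367,102),(343,321),(171,321); ring (257,216), button (257,260). Good for a PnP check of the tool pose.

```bash
python3 - <<'E'
from h import *
im=cv2.imread('pics/w9.png');T=np.load('T9.npy');m=env.camera_model('wrist');K=np.array(m['mtx'])
hsv=cv2.cvtColor(im,cv2.COLOR_BGR2HSV);b=cv2.inRange(hsv,(105,120,60),(130,255,255))
ys=lambda x:(np.where(b[:330,x])[0].min(),np.where(b[:330,x])[0].max())
xs=lambda y:(np.where(b[y,140:380])[0].min()+140,np.where(b[y,140:380])[0].max()+140)
for y in (115,160,200,230): print(y,xs(y))
for x in (180,230,290,330): print(x,ys(x))
cor=np.array([[149,102],[367,102],[343.5,321],[171,321]],float)
obj=np.array([[-.1,.12,0],[.1,.12,0],[.1,-.12,0],[-.1,-.12,0]])
ok,rv,tv=cv2.solvePnP(obj,cor.reshape(-1,1,2),K,None)
R=cv2.Rodrigues(rv)[0];C=-R.T@tv.ravel();print('cam in deck',C,'axis',R[2])
print('err',(cv2.projectPoints(obj,rv,tv,K,None)[0].reshape(-1,2)-cor).tolist())
Cw=T@np.array(m['tool_from_camera']);c,s=np.cos(.337),np.sin(.337)
Rz=np.array([[c,s,0],[-s,c,0],[0,0,1]]);print('cam world',Cw[:3,3],'axis in mon frame',Rz@Cw[:3,2])
# TCP implied from pnp
X=np.linalg.inv(np.array(m['tool_from_camera']))@np.array([0,0,0,1.]);print('TCP in deck frame',R.T@(X[:3]-tv.ravel()),'rotz',(R.T@np.linalg.inv(np.array(m['tool_from_camera']))[:3,:3])[:,2])
for nm,u,v,z in[('ring',257.3,216.5,.161),('but',257,260.5,.114),('flange',257,195,.121)]:print(nm,wray(T,u,v,z))
E
```

```text
115 (np.int64(146), np.int64(368))
160 (np.int64(151), np.int64(362))
200 (np.int64(156), np.int64(357))
230 (np.int64(160), np.int64(353))
180 (np.int64(103), np.int64(320))
230 (np.int64(103), np.int64(320))
290 (np.int64(103), np.int64(321))
330 (np.int64(103), np.int64(321))
cam in deck [-0.00377538  0.11275095  0.269936  ] axis [-1.10304509e-04 -2.72993729e-01 -9.62015806e-01]
err [[0.0010432917001992337, 0.2474036693243704], [0.032879625415887404, 0.1922546776424241], [0.6465848610461649, -0.29024478213329985], [-0.6891796363976539, -0.2611883482523467]]
cam world [ 0.47786061 -0.06445745  0.35380377] axis in mon frame [-0.0047874  -0.31846748 -0.9479217 ]
TCP in deck frame [-0.00394144  0.03867602  0.09907442] rotz [-9.85703887e-04  5.23638575e-02 -9.98627586e-01]
ring [ 0.50759824 -0.14468618  0.161     ]
but [ 0.53023027 -0.20878056  0.114     ]
flange [ 0.50667487 -0.14199797  0.121     ]
```

```bash
python3 - <<'E'
from h import *
T=np.load('T9.npy');m=env.camera_model('wrist');K=np.array(m['mtx'])
cor=np.array([[144.4,102.5],[370,102.5],[342,321.3],[171,321.3]],float)
obj=np.array([[-.1,.12,0],[.1,.12,0],[.1,-.12,0],[-.1,-.12,0]])
ok,rv,tv=cv2.solvePnP(obj,cor.reshape(-1,1,2),K,None)
R=cv2.Rodrigues(rv)[0];C=-R.T@tv.ravel();print('cam in deck',C,'axis',R[2])
print('err',(cv2.projectPoints(obj,rv,tv,K,None)[0].reshape(-1,2)-cor).tolist())
X=np.linalg.inv(np.array(m['tool_from_camera']))@np.array([0,0,0,1.]);print('TCP in deck frame',R.T@(X[:3]-tv.ravel()))
P=[wray(T,*p,.1) for p in cor];print(np.linalg.norm(P[0]-P[1]),np.linalg.norm(P[2]-P[3]),np.linalg.norm(P[0]-P[3]));print(sum(P)/4)
E
```

```text
cam in deck [-0.00296585  0.12410963  0.26080798] axis [-1.42328215e-06 -3.11719993e-01 -9.50174008e-01]
err [[0.03071765335891996, 0.3897845025136064], [-0.0020728202056830014, 0.3486248688270024], [1.2153361426110791, -0.49582217285916386], [-1.2525852316826445, -0.4643607249515185]]
TCP in deck frame [-0.00311091  0.04317759  0.09308564]
0.19459108847223455 0.19326943600332586 0.23652653368161727
[ 0.52002852 -0.18061991  0.1       ]
```

```bash
python3 -m handwheel '[-0.005,-0.005,0,-3,2.4,0,0, 0,0,0,0,0,15,0, 0,0,0,0,0,20,0, 0,0,0,0,0,15,0, 0,0,0,0,0,5,0, 0,0,0,0,0,0,0, 0,0,0,0,0,0,0]' 30; python3 - <<'E'
from h import *
plan([.5073,-.1445,.103],1.907)
T=wpose();np.save('T10.npy',T);im=snap('wrist','w10.png');s=snap('scene','s10.png')
b=cv2.resize(s[180:260,160:240,::-1],(400,400),interpolation=cv2.INTER_CUBIC)
cv2.imwrite('pics/c12.png',np.hstack([b,cv2.resize(im[190:390,160:360,::-1],(400,400))]))
E
```

```text
clock: 10.23
tool_pos: [0.5125, -0.1514, 0.1313]
tcp_rot: [3.136, 0.007, 1.899]
wrist_force: [0.9, -0.2, 0.1]
gripper_width: 0.0852
pos [ 0.5125 -0.1514  0.1313] rpy [3.1359 0.0071 1.8992] F [ 0.9 -0.2  0.1] M [-0.02  0.01 -0.02] w 0.0852 q [-0.42  0.35 -0.36  0.85 -0.    0.82]
turn [ 0.0056  0.0071 -0.0078] shift [ 8.4 -2.8 28.3] shift(after turn) [ 8.2 -2.6 28.3]
```

View pics/c12.png

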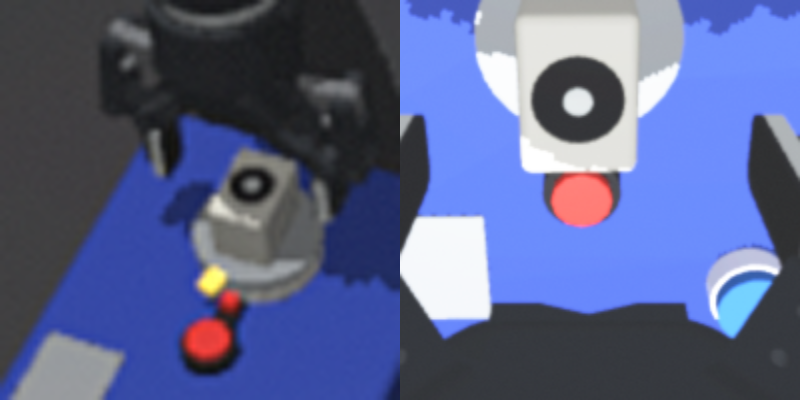

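```bash
python3 -m handwheel '[0.006,0.007,-0.008,8.2,-2.6,0,0, 0,0,0,0,0,0,0]'; python3 -c "
from h import *
plan([.5073,-.1445,.103],1.907)"
```

```text
clock: 10.5
tool_pos: [0.5082, -0.1445, 0.1332]
tcp_rot: [3.14, 0.002, 1.908]
wrist_force: [-0.0, 0.4, -0.1]
gripper_width: 0.0854
pos [ 0.5082 -0.1445  0.1332] rpy [3.1400e+00 1.5000e-03 1.9076e+00] F [-0.   0.4 -0.1] M [-0.   -0.02  0.02] w 0.0854 q [-0.42  0.35 -0.36  0.86 -0.    0.82]
turn [0.0016 0.0015 0.0006] shift [ 0.4 -0.9 30.2] shift(after turn) [ 0.3 -0.9 30.2]
```

```bash
python3 -m handwheel '[0,0,0,0.3,-0.9,4,0, 0,0,0,0,0,4,0, 0,0,0,0,0,4,0, 0,0,0,0,0,4,0, 0,0,0,0,0,4,0]'; python3 - <<'E'
from h import *
plan([.5073,-.1445,.103],1.907)
T=wpose();np.save('T11.npy',T);im=snap('wrist','w11.png');s=snap('scene','s11.png')
b=cv2.resize(s[180:260,160:240,::-1],(400,400),interpolation=cv2.INTER_CUBIC)
cv2.imwrite('pics/c13.png',np.hstack([b,cv2.resize(im[184:384,160:360,::-1],(400,400))]))
E
```

```text
clock: 10.92
tool_pos: [0.5089, -0.1446, 0.114]
tcp_rot: [3.136, 0.005, 1.909]
wrist_force: [-0.5, 0.4, -0.3]
gripper_width: 0.0853
pos [ 0.5089 -0.1446  0.114 ] rpy [3.1365 0.005  1.9089] F [-0.5  0.4 -0.3] M [ 0.01 -0.03 -0.04] w 0.0853 q [-0.42  0.36 -0.39  0.81 -0.    0.82]
turn [0.0051 0.005  0.0019] shift [ 0.7 -1.5 11. ] shift(after turn) [ 0.7 -1.4 11. ]
```

View pics/c13.png

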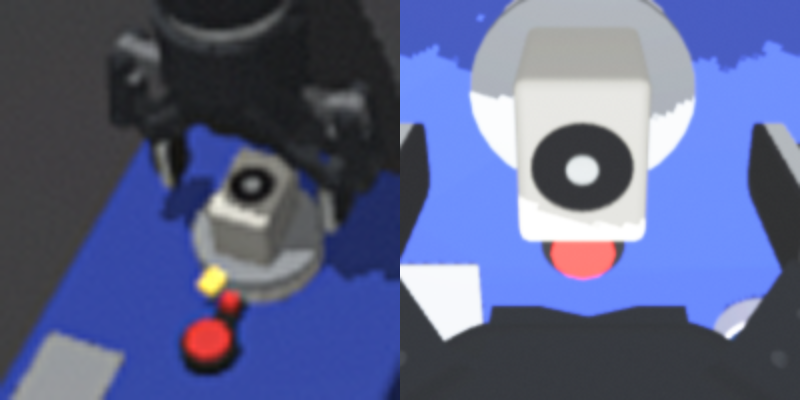

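```bash
python3 -m handwheel '[0.005,0.005,0.002,0.7,-1.4,2,0, 0,0,0,0,0,3,0, 0,0,0,0,0,3,0, 0,0,0,0,0,0,0]'; python3 -m handwheel '[0,0,0,0,0,0,0.35, 0,0,0,0,0,0,0.35, 0,0,0,0,0,0,0.35, 0,0,0,0,0,0,0.35, 0,0,0,0,0,0,0.35]' 30;  python3 - <<'E'
from h import *
plan([.5073,-.1445,.103],1.907)
T=wpose();im=snap('wrist','w12.png');s=snap('scene','s12.png')
b=cv2.resize(s[180:260,160:240,::-1],(400,400),interpolation=cv2.INTER_CUBIC)
cv2.imwrite('pics/c14.png',np.hstack([b,cv2.resize(im[184:384,160:360,::-1],(400,400))]))
E
```

```text
clock: 11.35
tool_pos: [0.5065, -0.1442, 0.1044]
tcp_rot: [-3.14, -0.002, 1.906]
wrist_force: [0.3, -0.2, -0.8]
gripper_width: 0.0858
clock: 11.77
tool_pos: [0.5066, -0.1444, 0.1044]
tcp_rot: [-3.14, -0.002, 1.906]
wrist_force: [-0.4, 0.6, 0.2]
gripper_width: 0.0554
pos [ 0.5066 -0.1444  0.1044] rpy [-3.1397e+00 -2.0000e-03  1.9064e+00] F [-0.4  0.6  0.2] M [0.   0.03 0.03] w 0.0554 q [-0.42  0.38 -0.4   0.8   0.    0.82]
turn [-0.0019 -0.002  -0.0006] shift [-0.4  0.6  1.4] shift(after turn) [-0.4  0.6  1.4]
```

View pics/c14.png

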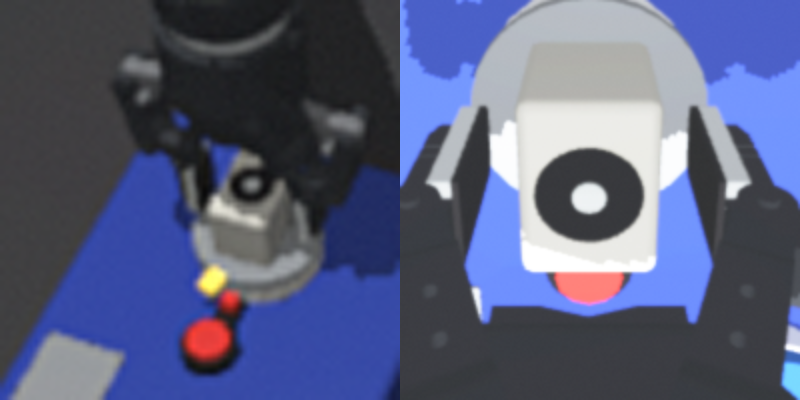

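Fingers are centred about the block (gap columns 490–690, ring 590 in the crop). I close on it.

```bash
python3 -m handwheel '[0,0,0,0,0,0,1, 0,0,0,0,0,0,1, 0,0,0,0,0,0,1, 0,0,0,0,0,0,1, 0,0,0,0,0,0,1, 0,0,0,0,0,0,1]' 45;  python3 - <<'E'
from h import *
plan([.5073,-.1445,.103],1.907)
T=wpose();im=snap('wrist','w13.png');s=snap('scene','s13.png')
b=cv2.resize(s[180:260,160:240,::-1],(400,400),interpolation=cv2.INTER_CUBIC)
cv2.imwrite('pics/c15.png',np.hstack([b,cv2.resize(im[184:384,160:360,::-1],(400,400))]))
E
```

```text
clock: 12.37
tool_pos: [0.5067, -0.1444, 0.1048]
tcp_rot: [-3.14, -0.002, 1.906]
wrist_force: [0.3, 0.4, 0.7]
gripper_width: 0.0334
pos [ 0.5067 -0.1444  0.1048] rpy [-3.1401e+00 -1.7000e-03  1.9064e+00] F [0.3 0.4 0.7] M [0.01 0.03 0.  ] w 0.0334 q [-0.42  0.38 -0.4   0.8   0.    0.82]
turn [-0.0015 -0.0017 -0.0006] shift [-0.3  0.5  1.8] shift(after turn) [-0.3  0.5  1.8]
```

View pics/c15.png

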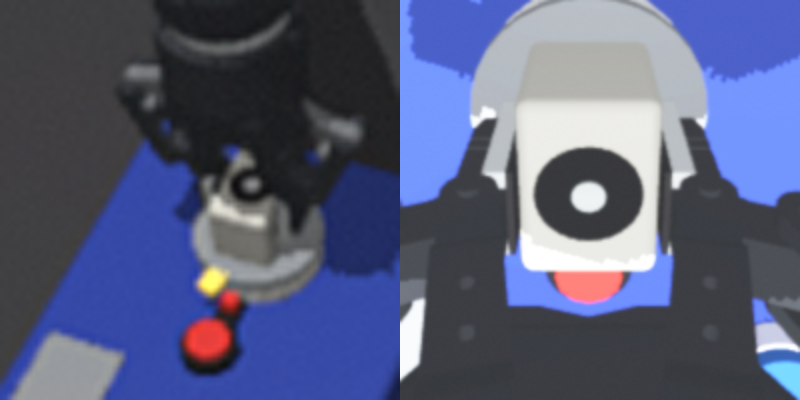

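```bash
python3 -m handwheel '[0,0,-0.05,0,0,0,1, 0,0,-0.05,0,0,0,1, 0,0,-0.05,0,0,0,1]';  python3 - <<'E'
from h import *
s=env.observe();plan([.5067,-.1444,.1048],s['tcp_rot'][2])
E
```

```text
clock: 12.72
tool_pos: [0.5068, -0.1444, 0.1048]
tcp_rot: [-3.14, -0.002, 2.061]
wrist_force: [-0.7, -0.5, 0.4]
gripper_width: 0.0335
pos [ 0.5068 -0.1444  0.1048] rpy [-3.1404e+00 -1.8000e-03  2.0613e+00] F [-0.7 -0.5  0.4] M [-0.03 -0.01 -0.1 ] w 0.0335 q [-0.42  0.38 -0.4   0.8   0.    0.66]
turn [-0.0011 -0.0018  0.    ] shift [ 0.1 -0.1 -0. ] shift(after turn) [ 0.1 -0.1 -0. ]
```

```bash
python3 -m handwheel '[0,0,-0.06,0,0,0,1, 0,0,-0.06,0,0,0,1, 0,0,-0.06,0,0,0,1, 0,0,-0.06,0,0,0,1, 0,0,-0.06,0,0,0,1, 0,0,-0.06,0,0,0,1]';  python3 - <<'E'
from h import *
s=env.observe();plan([.5067,-.1444,.1048],s['tcp_rot'][2])
E
python3 -m handwheel '[0,0,-0.06,0,0,0,1, 0,0,-0.06,0,0,0,1, 0,0,-0.06,0,0,0,1, 0,0,-0.06,0,0,0,1, 0,0,-0.06,0,0,0,1, 0,0,-0.06,0,0,0,1]';  python3 - <<'E'
from h import *
s=env.observe();plan([.5067,-.1444,.1048],s['tcp_rot'][2])
im=snap('wrist','w14.png');s=snap('scene','s14.png')
b=cv2.resize(s[180:260,160:240,::-1],(400,400),interpolation=cv2.INTER_CUBIC)
cv2.imwrite('pics/c16.png',np.hstack([b,cv2.resize(im[184:384,160:360,::-1],(400,400))]))
E
```

```text
clock: 13.22
tool_pos: [0.5068, -0.1446, 0.1048]
tcp_rot: [-3.141, -0.002, 2.438]
wrist_force: [-0.3, 0.4, 0.8]
gripper_width: 0.0334
pos [ 0.5068 -0.1446  0.1048] rpy [-3.1409e+00 -2.0000e-03  2.4381e+00] F [-0.3  0.4  0.8] M [-0.03  0.03 -0.13] w 0.0334 q [-0.42  0.38 -0.4   0.8  -0.    0.29]
turn [-0.0006 -0.002   0.    ] shift [ 0.2  0.1 -0. ] shift(after turn) [ 0.2  0.1 -0. ]
clock: 13.72
tool_pos: [0.5068, -0.1448, 0.1048]
tcp_rot: [-3.141, -0.002, 2.815]
wrist_force: [-0.3, -0.1, 0.3]
gripper_width: 0.0332
pos [ 0.5068 -0.1448  0.1048] rpy [-3.1412e+00 -2.0000e-03  2.8153e+00] F [-0.3 -0.1  0.3] M [-0.05  0.07 -0.09] w 0.0332 q [-0.42  0.38 -0.4   0.8  -0.   -0.09]
turn [-0.0003 -0.002   0.    ] shift [0.2 0.3 0. ] shift(after turn) [0.2 0.3 0. ]
```

View pics/c16.png

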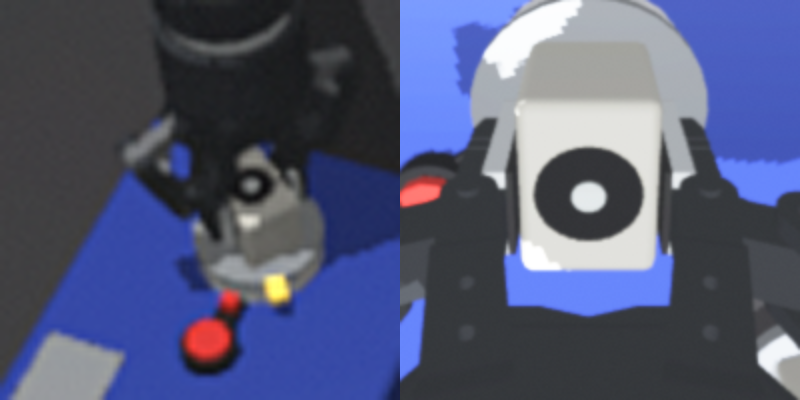

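Ear has passed the post, and the head turns with the gripper (0.91 rad so far). I approach the stop in small steps.

```bash
cat > q.py <<'E'
from h import *
s=env.observe();print('yaw',round(s['tcp_rot'][2],3),'total',round((s['tcp_rot'][2]-1.9064)%6.2832,3),'pos',np.round(s['tool_pos'],4),'F',np.round(s['wrist_force'],1),'M',np.round(s['ft_torque'],2),'w',round(s['gripper_width'],4))
E
python3 -m handwheel '[0,0,-0.05,0,0,0,1, 0,0,-0.05,0,0,0,1, 0,0,-0.05,0,0,0,1, 0,0,-0.05,0,0,0,1, 0,0,-0.05,0,0,0,1]' >/dev/null; python3 q.py
for i in 1; do python3 -m handwheel '[0,0,-0.03,0,0,0,1, 0,0,-0.03,0,0,0,1]'>/dev/null; python3 q.py; done
```

```text
yaw 3.063 total 1.157 pos [ 0.5073 -0.1451  0.1056] F [-0.7  1.3  3. ] M [ 0.03  0.14 -0.04] w 0.033
yaw 3.123 total 1.217 pos [ 0.5075 -0.1451  0.1063] F [-1.1  0.7  2.2] M [ 0.1   0.21 -0.03] w 0.0334
```

```bash
python3 -m handwheel '[0,0,-0.03,0,0,0,1, 0,0,-0.03,0,0,0,1]'>/dev/null; python3 q.py;python3 -m handwheel '[0,0,-0.03,0,0,0,1]'>/dev/null; python3 q.py
```

```text
yaw -3.102 total 1.275 pos [ 0.5068 -0.1453  0.1065] F [-1.1 -0.6 -0.4] M [-0.02  0.18 -0.49] w 0.0333
yaw -3.075 total 1.302 pos [ 0.5067 -0.1453  0.1065] F [0.8 0.9 0.3] M [ 0.1  -0.12 -1.15] w 0.0332
```

```bash
python3 -m handwheel '[0,0,-0.01,0,0,0,1]'>/dev/null; python3 q.py;  python3 -m handwheel '[0,0,0.015,0,0,0,1, 0,0,0,0,0,0,1]'>/dev/null; python3 q.py; python3 - <<'E'
from h import *
im=snap('wrist','w15.png');s=snap('scene','s15.png')
b=cv2.resize(s[180:260,160:240,::-1],(400,400),interpolation=cv2.INTER_CUBIC)
cv2.imwrite('pics/c17.png',np.hstack([b,cv2.resize(im[184:384,160:360,::-1],(400,400))]))
E
```

```text
yaw -3.068 total 1.309 pos [ 0.5066 -0.1454  0.1065] F [-0.5  0.2  1.1] M [ 0.15 -0.06 -0.97] w 0.033
yaw -3.087 total 1.289 pos [ 0.5066 -0.1454  0.1065] F [-1.2  0.4  0.4] M [ 0.08 -0.   -0.54] w 0.0336
```

View pics/c17.png

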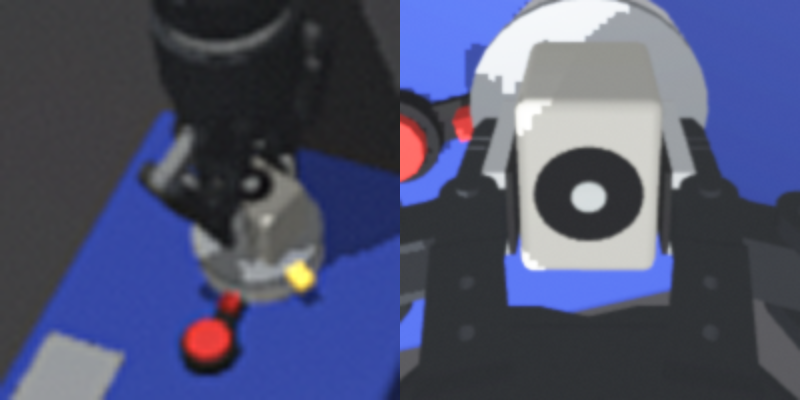

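The stop shows as a moment of about 1 N m at 1.3 rad, and the head has risen slightly. I lift straight up, slowly.

```bash
python3 -m handwheel '[0,0,0,0,0,-1.5,1, 0,0,0,0,0,-1.5,1]'>/dev/null; python3 q.py;  python3 -m handwheel '[0,0,0,0,0,-1.5,1, 0,0,0,0,0,-1.5,1]'>/dev/null; python3 q.py
```

```text
yaw -3.086 total 1.291 pos [ 0.5062 -0.1452  0.1082] F [-0.1 -0.4 -2.5] M [ 0.01  0.09 -0.03] w 0.0334
yaw -3.085 total 1.292 pos [ 0.5054 -0.1449  0.111 ] F [-0.3 -0.1 -1.5] M [-0.03 -0.07  0.01] w 0.0335
```

```bash
python3 -m handwheel '[0,0,0,-1.2,-0.3,-2,1, 0,0,0,0,0,-2,1, 0,0,0,0,0,-2,1, 0,0,0,0,0,-2,1]'>/dev/null; python3 q.py;  python3 -m handwheel '[0,0,0,-1,0,-2,1, 0,0,0,0,0,-3,1, 0,0,0,0,0,-3,1]'>/dev/null; python3 q.py
```

```text
yaw -3.083 total 1.294 pos [ 0.5065 -0.1448  0.12  ] F [-0.2 -0.4 -1.4] M [0.01 0.02 0.04] w 0.0336
yaw -3.083 total 1.294 pos [ 0.5077 -0.1447  0.1289] F [-0.7 -0.2 -1.3] M [0.   0.   0.02] w 0.0332
```

```bash
python3 -m handwheel '[0,0,0,0,0,-10,1, 0,0,0,0,0,-15,1, 0,0,0,0,0,-15,1, 0,0,0,0,0,-15,1, 0,0,0,0,0,-8,1, 0,0,0,0,0,0,1]'>/dev/null; python3 q.py;  python3 - <<'E'
from h import *
plan([.562,.187,.19],-3.083)
T=wpose();im=snap('wrist','w16.png');s=snap('scene','s16.png')
b=cv2.resize(s[130:270,140:280,::-1],(400,400),interpolation=cv2.INTER_CUBIC)
cv2.imwrite('pics/c18.png',np.hstack([b,cv2.resize(im[:,:,::-1],(400,400))]))
s0=cv2.imread('pics/scene0.png')
m=cv2.inRange(cv2.cvtColor(s0,cv2.COLOR_BGR2HSV),(0,0,190),(180,45,255));m[:160]=0;m[225:]=0;m[:,:255]=0;m[:,335:]=0
c=max(cv2.findContours(m,0,2)[0],key=cv2.contourArea);q=cv2.approxPolyDP(cv2.convexHull(c),4,True).reshape(-1,2);print(q.tolist())
for p in q: print(ray('scene',*p,.018)[:2],ray('scene',*p,0)[:2])
E
```

```text
yaw -3.083 total 1.294 pos [ 0.5078 -0.1447  0.1981] F [ 1.4  0.  -2.9] M [-0.02  0.02  0.  ] w 0.0335
pos [ 0.5078 -0.1447  0.1981] rpy [ 3.1411 -0.005  -3.0827] F [ 1.4  0.  -2.9] M [-0.02  0.02  0.  ] w 0.0335 q [-0.42  0.3  -0.26  1.02 -0.   -0.48]
turn [ 0.0005 -0.005   0.0003] shift [-73.7 327.9   7.9] shift(after turn) [-73.5 327.9   8.1]
[[281, 168], [322, 179], [310, 211], [266, 199]]
[0.47190469 0.23908426] [0.46194507 0.25366588]
[0.60980337 0.28222286] [0.6021651  0.29753066]
[0.65499788 0.14365541] [0.6481204  0.15663061]
[0.51674737 0.09731702] [0.50754261 0.10951218]
```

View pics/c18.png

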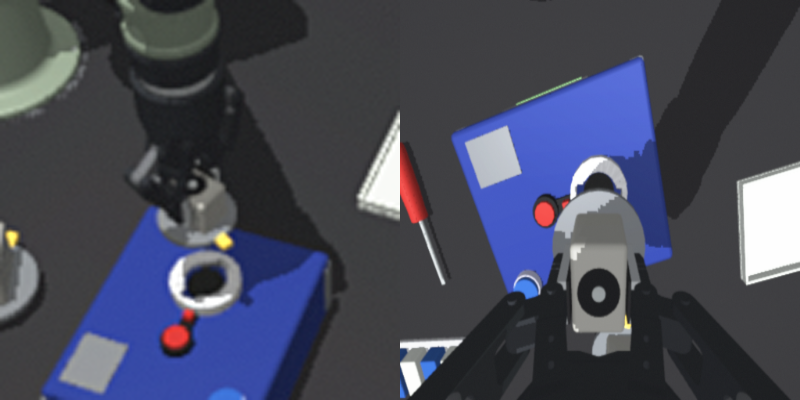

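Head is off and held; the mount is open below it. The tray centre from the two views averages (0.561,0.1885). I carry the head over.

```bash
python3 -m handwheel '[0,0,0,-3,12,0,1, 0,0,0,-5,22,0,1, 0,0,0,-7,30,0,1, 0,0,0,-7,30,0,1, 0,0,0,-7,30,0,1, 0,0,0,-7,30,0,1, 0,0,0,-7,30,0,1, 0,0,0,-7,30,0,1, 0,0,0,-7,30,0,1, 0,0,0,-7,30,0,1, 0,0,0,-5,22,0,1, 0,0,0,-2,12,0,1, 0,0,0,0,0,0,1, 0,0,0,0,0,0,1]'>/dev/null; python3 q.py;  python3 - <<'E'
from h import *
plan([.561,.1885,.05],-3.083)
T=wpose();np.save('T17.npy',T);im=snap('wrist','w17.png');s=snap('scene','s17.png');t=snap('top','t17.png')
E
```

```text
yaw -3.083 total 1.294 pos [0.5518 0.1903 0.1803] F [-0.7  0.4 -2.2] M [-0.04 -0.01  0.  ] w 0.0329
pos [0.5518 0.1903 0.1803] rpy [ 3.1349 -0.0313 -3.0831] F [-0.7  0.4 -2.2] M [-0.04 -0.01  0.  ] w 0.0329 q [ 0.2   0.43 -0.11  1.07  0.01  0.14]
turn [ 0.0067 -0.0313 -0.0002] shift [-13.2  -3.2 129.9] shift(after turn) [ -9.1  -2.4 130.3]
```

View pics/w17.png

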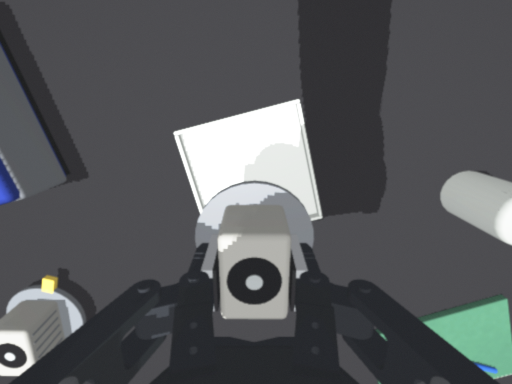

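View pics/s17.png

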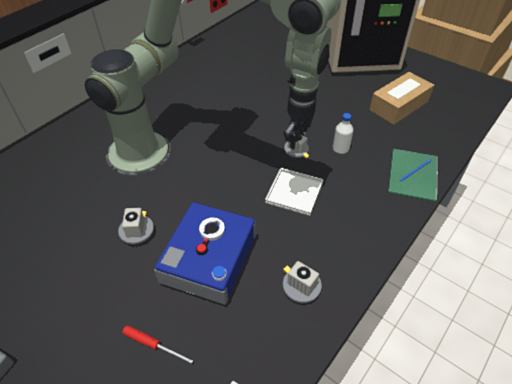

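```bash
python3 - <<'E'
from h import *
T=np.load('T17.npy')
P=[wray(T,u,v,.018) for u,v in[(175,133),(299.5,100.5),(321,217)]]
print(P,(P[0]+P[2])/2,np.linalg.norm(P[0]-P[1]),np.linalg.norm(P[1]-P[2]))
E
python3 -m handwheel '[0.007,-0.031,0,0,0,0,1, 0,0,0,-9,-2.4,0,1, 0,0,0,0,0,15,1, 0,0,0,0,0,20,1, 0,0,0,0,0,20,1, 0,0,0,0,0,20,1, 0,0,0,0,0,10,1, 0,0,0,0,0,0,1]'>/dev/null; python3 -c "
from h import *
plan([.561,.1885,.03],-3.083)"
```

```text
[array([0.51171797, 0.09720171, 0.018     ]), array([0.46754387, 0.23771992, 0.018     ]), array([0.60679033, 0.28009485, 0.018     ])] [0.55925415 0.18864828 0.018     ] 0.14729805476496008 0.14555140226440694
pos [0.568  0.1774 0.0959] rpy [-3.14    0.007  -3.0997] F [-0.   0.9 -1.8] M [-0.    0.03  0.02] w 0.033 q [ 0.18  0.49 -0.23  0.84 -0.    0.14]
turn [-0.0017  0.007  -0.0167] shift [ 7.  11.5 65.8] shift(after turn) [ 6.3 11.5 65.9]
```

```bash
python3 -m handwheel '[-0.002,0.007,-0.017,6.8,11.5,0,1, 0,0,0,0,0,0,1, 0,0,0,0,0,10,1, 0,0,0,0,0,10,1, 0,0,0,0,0,10,1, 0,0,0,0,0,10,1, 0,0,0,0,0,0,1, 0,0,0,0,0,0,1]'>/dev/null; python3 -c "
from h import *
plan([.5605,.1885,.015],-3.083)"
```

```text
pos [0.5634 0.1889 0.0553] rpy [ 3.1404  0.0041 -3.0831] F [-0.6  0.1 -1.8] M [-0.01 -0.02  0.01] w 0.0333 q [ 0.2   0.54 -0.28  0.75  0.    0.14]
turn [ 0.0012  0.0041 -0.0001] shift [ 3.1 -0.3 40.3] shift(after turn) [ 2.9 -0.2 40.3]
```

```bash
python3 -m handwheel '[0.001,0.004,0,2.9,0,6,1, 0,0,0,0,0,6,1, 0,0,0,0,0,6,1, 0,0,0,0,0,6,1, 0,0,0,0,0,6,1, 0,0,0,0,0,0,1]'>/dev/null; python3 - <<'E'
from h import *
plan([.5605,.1885,.006],-3.083)
im=snap('wrist','w18.png');s=snap('scene','s18.png')
b=cv2.resize(s[110:230,240:360,::-1],(400,400),interpolation=cv2.INTER_CUBIC)
cv2.imwrite('pics/c19.png',np.hstack([b,cv2.resize(im[:,:,::-1],(400,400))]))
E
```

```text
pos [0.5604 0.1887 0.0225] rpy [ 3.1415e+00  1.0000e-04 -3.0832e+00] F [-0.6  0.7 -2.3] M [-0.01  0.03  0.04] w 0.0334 q [ 0.2   0.58 -0.31  0.69  0.    0.14]
turn [ 0.0001  0.0001 -0.0002] shift [-0.1 -0.2 16.5] shift(after turn) [-0.1 -0.2 16.5]
```

View pics/c19.png

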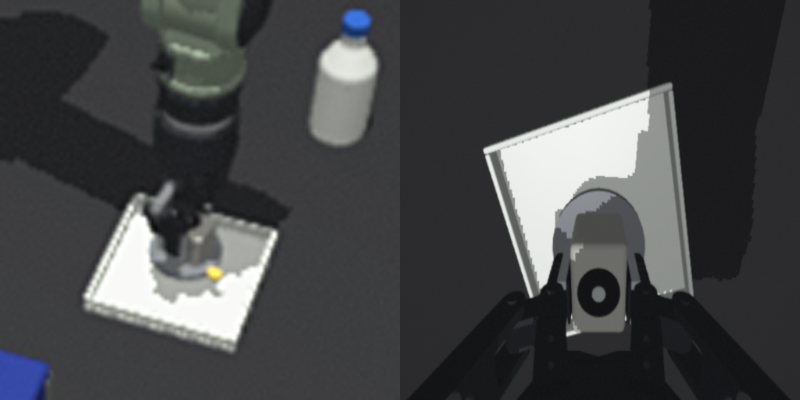

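```bash
python3 -m handwheel '[0,0,0,0,0,2.5,1, 0,0,0,0,0,2.5,1, 0,0,0,0,0,2.5,1, 0,0,0,0,0,2,1, 0,0,0,0,0,1,1]'>/dev/null; python3 q.py; python3 -m handwheel '[0,0,0,0,0,1,1, 0,0,0,0,0,1,1]'>/dev/null; python3 q.py
```

```text
yaw -3.083 total 1.294 pos [0.5626 0.1891 0.0135] F [-0.  -0.  -1.2] M [0.01 0.   0.02] w 0.0337
yaw -3.083 total 1.294 pos [0.5626 0.1891 0.0113] F [ 1.  -0.5 -1.8] M [ 0.01  0.01 -0.05] w 0.0334
```

```bash
python3 -m handwheel '[0,0,0,0,0,1,1, 0,0,0,0,0,1,1]'>/dev/null; python3 q.py; python3 -m handwheel '[0,0,0,0,0,0.7,1]'>/dev/null; python3 q.py
```

```text
yaw -3.083 total 1.294 pos [0.5627 0.1891 0.0091] F [-0.2 -0.4 -1.2] M [ 0.02  0.01 -0.03] w 0.0332
yaw -3.083 total 1.294 pos [0.5627 0.1891 0.0083] F [-0.3  0.1 -2. ] M [ 0.02 -0.02  0.01] w 0.0336
```

```bash
python3 -m handwheel '[0,0,0,0,0,0.8,1]'>/dev/null; python3 q.py; python3 -m handwheel '[0,0,0,0,0,0.7,1]'>/dev/null; python3 q.py; python3 -m handwheel '[0,0,0,0,0,0.7,1]'>/dev/null; python3 q.py
```

```text
yaw -3.083 total 1.294 pos [0.5627 0.1891 0.0075] F [ 0.5  0.7 -1.3] M [-0.04 -0.06 -0.05] w 0.0333
yaw -3.083 total 1.294 pos [0.5628 0.1892 0.0067] F [ 0.6 -0.5 -1.6] M [-0.01  0.01 -0.02] w 0.0332
yaw -3.083 total 1.294 pos [0.5628 0.1892 0.0059] F [ 0.4  0.1 -2.4] M [ 0.05  0.04 -0.  ] w 0.0334
```

```bash
python3 -m handwheel '[0,0,0,0,0,0.7,1]'>/dev/null; python3 q.py; python3 -m handwheel '[0,0,0,0,0,0.7,1]'>/dev/null; python3 q.py; python3 -m handwheel '[0,0,0,0,0,0.7,1]'>/dev/null; python3 q.py
```

```text
yaw -3.083 total 1.294 pos [0.5629 0.1892 0.0058] F [-2.2 -0.3  8.5] M [-0.18  0.84 -0.01] w 0.0333
yaw -3.083 total 1.294 pos [0.5629 0.1892 0.0058] F [-2.3 -1.3  6. ] M [-0.2   0.82 -0.03] w 0.0334
yaw -3.083 total 1.294 pos [0.5629 0.1892 0.0058] F [-2.6  0.2  4.5] M [-0.16  0.56 -0.04] w 0.0335
```

Seated at 0.0058, as predicted. I release.

```bash
python3 -m handwheel '[0,0,0,0,0,-0.3,1, 0,0,0,0,0,0,0.5, 0,0,0,0,0,0,0.5, 0,0,0,0,0,0,0.4, 0,0,0,0,0,0,0.2, 0,0,0,0,0,0,0, 0,0,0,0,0,0,0, 0,0,0,0,0,0,0]'>/dev/null; python3 q.py; python3 -m handwheel '[0,0,0,0,0,-4,0, 0,0,0,0,0,-6,0, 0,0,0,0,0,-10,0, 0,0,0,0,0,-15,0, 0,0,0,0,0,-20,0, 0,0,0,0,0,-25,0, 0,0,0,0,0,-25,0, 0,0,0,0,0,-25,0, 0,0,0,0,0,-20,0, 0,0,0,0,0,0,0, 0,0,0,0,0,0,0]'>/dev/null; python3 q.py; python3 - <<'E'
from h import *
im=snap('wrist','w20.png');s=snap('scene','s20.png');t=snap('top','t20.png')
b=cv2.resize(s[110:310,140:360,::-1],(440,400),interpolation=cv2.INTER_CUBIC)
cv2.imwrite('pics/c20.png',np.hstack([b,cv2.resize(im[:,:,::-1],(360,400))]))
E
```

```text
yaw -3.083 total 1.294 pos [0.5646 0.1895 0.0068] F [-0.3  0.5 -0.1] M [-0.01  0.02  0.02] w 0.0852
yaw -3.083 total 1.294 pos [0.5628 0.1892 0.1715] F [-0.7  0.3  0.4] M [-0.    0.07 -0.02] w 0.085
```

View pics/c20.png

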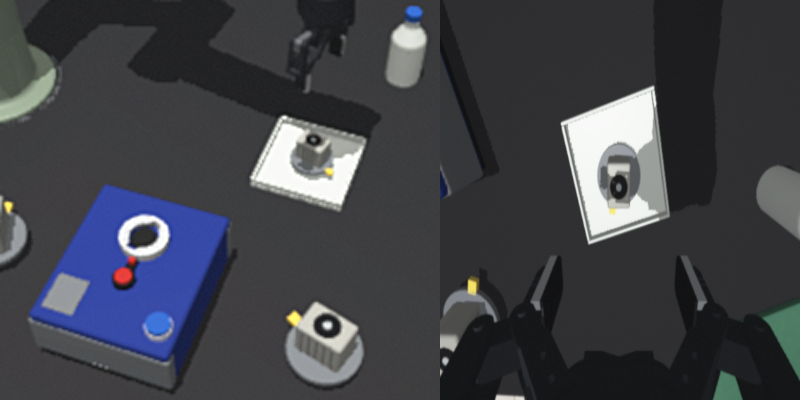

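View pics/t20.png

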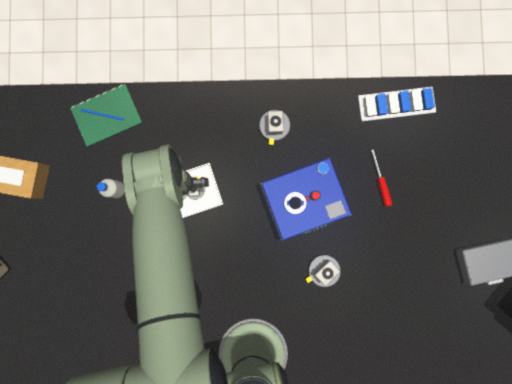

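The head stands upright in the tray centre, the gripper is clear of it, and the bystanders show at their original pixels (bottle (110,188), screwdriver (383,180), cassette (322,168)). I hand the job in.

```bash
python3 -c "
from h import *
print(env.observe()['clock'],env.finish_job())"
```

```text
the job is handed in; nothing more can be done
22.8333 None
```

The inlet head is off the monitor and standing upright near the centre of the white tray, released. I handed the job in at 22.8 s of the 72 s allowed.

- **Button:** I pushed it in about 8 mm against roughly 5 N of friction. It met its firm end at 18 N, the highest force I saw.
- **Twist:** I turned the head anticlockwise about 1.3 rad until the moment rose to about 1 N m at the stop.
- **Lift:** I then lifted straight up with only the head's weight showing at the wrist.
- **Placing:** The foot touched the tray floor at the predicted height with 4–9 N, and I opened the gripper and rose clear.

The last pictures showed the mount empty and the head upright in the tray. The cassette, bottle, screwdriver and the two larger look-alike heads were at their original pixels. The last readings showed no force on the gripper.

**Disagreements:**
- The shut fingertips touched the button about 25 mm lower than the stated tool point implied, so I went by contact force and pictures there. The placing height still matched its prediction.
- The top and scene cameras differed by 5–9 mm in places, so I averaged them.
- Some faster moves drifted by up to 11 mm, which I corrected before each contact.

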